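# Brush out the refill jars and lock them in the carry crate

## Task

Take the long bottle brush from its crock and brush out every spice jar on the counter, from mild to hot so that no heat is carried over (green, then yellow, then red; there may be only two): in each jar push the brush right down to the bottom, draw it up through at least half of the jar's height, and push it right down to the bottom again. Then stand the brush back in its crock, stand each jar upright in a bay of its own in the wooden crate, and swing the crate's red-sleeved wire bail over the jars and down until it rests fully in its catches. Leave the can, shaker and carton where they are.

Things in the scene. Friction and masses are not known exactly. Their poses are not given: they have to be found in the camera images.
- brush: bottle brush, 195 mm, 80 g, at the start upright, tip down in the crock. Origin: bristle tip; z runs along the shaft to the handle: white/blue round bristle head, diameter 30, z 0 to 85 mm; steel shaft, diameter 8, to 114; blue square handle, 20 by 20 mm, sides facing x and y, to 187; white end cap, 22 by 22 mm, to 195. Take the handle from above at about z = 157 mm
- brush_tip (a point): the lowest point of the bristle head, on its axis (the brush's origin)
- crock_in (a point): centre of the inner floor of the brush crock: a white open pot on a blue foot, fixed to the counter, outside diameter 48 to 52 mm (foot 72 mm), inside diameter 40 mm at the bottom to 44 mm at the mouth, inner floor 5 mm and rim 65 mm above the counter
- jar_green: open-topped straight green plastic jar with a white paper band, mild spice, loose, upright; outside diameter 58 mm, height 95 mm, wall 4 mm (inside diameter 50 mm), floor 6 mm thick, 0.25 kg. Origin: centre of its underside, z up along its axis. May be absent (None from the start).
- jar_yellow: open-topped straight yellow plastic jar with a white paper band, medium spice, loose, upright; outside diameter 58 mm, height 95 mm, wall 4 mm (inside diameter 50 mm), floor 6 mm thick, 0.25 kg. Origin: centre of its underside, z up along its axis. May be absent (None from the start).
- jar_red: open-topped straight red plastic jar with a white paper band, hot spice, loose, upright; outside diameter 58 mm, height 95 mm, wall 4 mm (inside diameter 50 mm), floor 6 mm thick, 0.25 kg. Origin: centre of its underside, z up along its axis. May be absent (None from the start).
- jar_green_floor (a point): centre of the inner floor of the green jar, 6 mm above its underside
- jar_yellow_floor (a point): centre of the inner floor of the yellow jar, 6 mm above its underside
- jar_red_floor (a point): centre of the inner floor of the red jar, 6 mm above its underside
- crate_floor (a point): centre of the inner floor (6 mm above the counter) of a fixed pale wooden crate. y runs along its row of 3 bays, x away from the robot, towards the hinge. Bay centres y = -92, 0, +92 mm; each bay 76 (x) by 87 mm (y); walls and dividers 5 mm thick, tops 46 mm above the counter. End boards at y = +-147 mm carry hinge posts (x = +65, 140 mm high) and catch posts (x = -70, 128 mm high)
- bail_hinge (a point): middle of the bail's hinge line, which runs along the crate's y axis, 125 mm above the counter, 65 mm behind the crate's centre; axes as the crate's
- bail_bar (a point): middle of the bail's round cross bar: steel, diameter 12 mm, 316 mm long along the crate's y, with a red sleeve, diameter 14 mm, 70 mm long, at the middle. It lies 135 mm from the hinge line; steel arms, diameter 8 mm, join it at its ends (y = +-158 mm).
- bail (a joint): bail angle, rad: 0 = closed, level over the jars, bar in the catches in front (crate x = -70 mm, 125 mm above the counter); grows as it swings up and back, upright at 1.57, stop at 2.1. Starts at 1.7 to 2.0. Stiff hinge: stays where it is left, needs 1 to 2 N at the bar to turn
- can: bystander: red-labelled can, diameter 66 mm, 95 mm tall, loose; origin at the centre of its underside
- shaker: bystander: white shaker bottle with yellow label and black cap, diameter 48 mm, 110 mm tall, loose; origin at the centre of its underside
- carton: bystander: brown carton with a yellow stripe, 60 by 90 mm, 80 mm tall, loose; origin at the centre of its underside

How it is judged:
By the outcome, as a careful person would: the job done as asked, in the order asked, and still so for the second after the job is handed in, with the robot touching nothing.
Of jar_green, jar_yellow, jar_red only 2 to 3 are there at a start; the rules pass over those that are not, and their reading is None.
At some moment in a run one of jar_green, jar_yellow, jar_red may be knocked a few centimetres aside while the robot is not near it.
Once in a run the grip may slacken for a moment while it holds something.
It also fails if it takes over 208 s, if anything falls off the work surface, if the arm or the gripper's body presses on something with over 40 N, if the wrist force passes 120 N, or if a joint passes its speed limit or range.

## Robot

A 6-joint arm with a two-finger parallel gripper is mounted at the origin on the work surface. World frame = base frame: x ahead of the robot, y to its left, z up, the work surface at z = 0. Lengths are in mm, angles in rad, forces in N, time in s.
With the tool pointing down it reaches from about 375 to 900 mm from the base axis. Payload 3.1 kg.
Tool frame: the origin (TCP) lies on the centre line of the jaws, within the pads' length; the fingertips stand finger_overhang ahead of it and the grasp point (between the pads) lies 3 mm ahead of it (finger_overhang is the distance from the TCP to the fingertips, in mm); z points along the fingers, y is the line along which they close (so a half turn about z gives the same grasp; the last joint's range is limited). The gripper opens to 87 mm and grips with 3 to 60 N. Pads are 19 mm wide; open, the fingers measure 117 mm over their backs; the gripper's body (75 mm by 190 mm) begins 51 mm behind the grasp point.
Start: joints at [-0.178, 0.527, 1.433, -0, 1.181, -0.178], TCP at [624.977, 0.034, 206.648] pointing down, gripper open.
Joint ranges: [-3.08, 3.08], [-0.75, 2.2], [0.22, 2.44], [-1.43, 4.57], [0, 2.65], [-2.85, 2.85]. Speed limits (rad/s): [2.79, 2.79, 3.14, 3.14, 3.14, 3.14].

## Interface

Orientations are given as a 3x3 rotation matrix whose columns are the frame's x, y, z axes.
In Python, from bench import observe, read_camera, camera_info, close_job, find_in, trace, spot_point, finger_overhang gives the robot as it stands. The module is installed in compiled form; this text tells all that it offers.
- The arm moves only by the tool move_arm, never from a script. Its argument "increments" is a list of rows, each an object of numbers: "x", "y", "z": the shift along the tool's x, y, z scaled (see below); "ax", "ay", "az": the turn, a rotation vector about the tool's x, y, z scaled (see below); "grip": the opening, from 0 (shut) to 1 (fully open). A call has 1 to 12 rows; each row shifts and turns the commanded pose from where the row before left it, along the tool's axes as they then stand; what a row does not reach is not made up. The controller multiplies each number of a shift by 0.05 m and each number of a turn by 60 degrees. A row lasts 1/8 s, in which the tool goes at most 62.5 mm and 10.7 degrees, less where a joint would pass 70% of its speed; a pose out of reach is approached as far as the arm can. A call with a number of a shift or a turn outside -1 to 1 is refused whole. A call with a gripper value outside its range is refused whole. The fingers move at their own pace and stop on an object; "grip_force" is the grip in N (left out, the last holds). Time passes only in rows, so rows that do not move let the fingers close. It gives the time, the measured TCP pose, the force, the opening and the grip force at its end, in the units of the state.
- observe(): the state, without advancing time (a new reading comes with each control period).
- read_camera(name): name is "scene" or "side" or "wrist"; returns (picture, depth): 384x512x3 uint8, red, green, blue; 384x512 float32, mm along the optical axis (not along the pixel's ray), 0 where there is no reading.
- camera_info(name): a dict with "fx", "fy", "cx", "cy" (pixels), "R" (3x3) and "t" (3): a world point X has camera coordinates R X + t. Camera axes: x right, y down, z forward; pixel columns grow to the right and rows downward; lengths in mm; the calibration is good to about 2 mm. A picture is of the moment at which its call begins: read the wrist's pose just before it. camera_info takes no time and is no camera call; for the wrist camera it gives the pose at the moment of the call.
- close_job(): hands the job in; it is judged then, once.
Trained networks look in the newest picture that a camera, given by its name, has taken for a name from the list of things; names that differ only in an ending like _2 or _b are one class to them, and where a whole thing is asked for, a point or a joint stands for the part that bears it (a point fixed in the world has none). Each returns a list of dicts, best first, with "score" (0 to 1); they miss things now and then, are a little off and sometimes report something else, mostly with a low value. They report only what shows in the picture. A call takes as long as a camera call.
- find_in(target, camera): "xyz" ([x, y, z] in mm, in world coordinates, good to about 4 mm: the middle of the surface that is visible of it).
- trace(target, camera): "pixels" (384x512 bool, what is visible of it).
- spot_point(target, camera): "xyz" ([x, y, z] in mm, in world coordinates, good to about 4 mm: a listed point, or the origin of a listed thing).
The state is a dict: "time_s": time; "q": joint angles; "joint_vel": joint speeds; "joint_torque": joint torques, N m; "tcp_pos": TCP position; "tool_rot": TCP orientation; "wrist_force": force on the tool from outside, world axes, zero at the start; "ft_torque": the same for the moment, N m; "grip_width": finger opening in mm; "finger_force": force on a finger pad.
Only numpy, scipy, OpenCV 4.12 (cv2) and the standard library are available. Lean on these libraries where they do the work, as an engineer would, in place of code of your own. Each camera call takes 0.05 s, during which the arm holds its last target. There are 200 camera calls.

## Working session

There is one attempt and no reset: what is moved stays moved. The work goes in short steps, Python scripts to look and compute and a tool call to move; the robot and the scene stay as the last step left them, time stands still between calls to the robot, and variables do not carry over. Pictures are saved under pics/ and viewed, at most 14 in all, crops included, and the job is handed in when it is done.

Besides the shell and the picture viewer there is one more tool, called after ">>>" in YAML: its name, and indented under it one key for each argument. move_arm: Moves the arm, as the interface text tells. Its arguments: {"type":"object","properties":{"increments":{"type":"array","items":{"type":"object","properties":{"x":{"type":"number","minimum":-1,"maximum":1},"y":{"type":"number","minimum":-1,"maximum":1},"z":{"type":"number","minimum":-1,"maximum":1},"ax":{"type":"number","minimum":-1,"maximum":1},"ay":{"type":"number","minimum":-1,"maximum":1},"az":{"type":"number","minimum":-1,"maximum":1},"grip":{"type":"number"}}}},"grip_force":{"type":"number"}},"required":["increments"]}

```bash
mkdir -p pics
cat > h.py <<'E'
from bench import *
import numpy as np, cv2
def snap(c,n):
    p,d=read_camera(c); cv2.imwrite(f'pics/{n}.png',p[:,:,::-1]); return p,d
def world(c,mask,d,info=None):
    i=info or camera_info(c); v,u=np.nonzero(mask&(d>0)); z=d[v,u]
    P=np.c_[(u-i['cx'])/i['fx']*z,(v-i['cy'])/i['fy']*z,z]
    return (P-i['t'])@np.array(i['R'])
def st():
    o=observe(); print({k:np.round(o[k],3).tolist() for k in ('time_s','q','tcp_pos','tool_rot','wrist_force','grip_width','finger_force')})
    return o
E
python3 - <<'E'
from h import *
st(); print('oh',finger_overhang if not callable(finger_overhang) else finger_overhang())
for c in ('scene','side','wrist'): 
    snap(c,c+'0')
    i=camera_info(c); print(c,np.round(i['fx'],1),(-np.array(i['R']).T@i['t']).round())
for c in ('scene','side'):
  for n in ['jar_green','jar_yellow','jar_red','brush_tip','brush','crock_in','crate_floor','bail_hinge','bail_bar','can','shaker','carton']:
    r=spot_point(n,c); print(c,n,[(np.round(a['xyz']).tolist(),round(a['score'],2)) for a in r[:2]])
st()
a=cv2.imread('pics/scene0.png');b=cv2.imread('pics/side0.png')
cv2.imwrite('pics/s0.png',cv2.resize(np.vstack([a,b]),(400*1,600)) if 0 else np.hstack([cv2.resize(a,(400,300)),cv2.resize(b,(400,300))]))
E
```

```text
{'time_s': 0.0, 'q': [-0.179, 0.528, 1.434, -0.0, 1.181, -0.178], 'tcp_pos': [624.239, 0.152, 205.68], 'tool_rot': [[0.0, 1.0, -0.002], [1.0, -0.0, 0.0], [0.0, -0.002, -1.0]], 'wrist_force': [0.108, -0.232, 0.349], 'grip_width': 87.146, 'finger_force': 0.0}
oh 22.0
scene 351.1 [1238.   95.  571.]
side 461.4 [ 391. -984.  740.]
wrist 279.3 [625.  71. 386.]
scene jar_green [([525.0, -110.0, 8.0], 0.61)]
scene jar_yellow [([504.0, 14.0, -1.0], 0.69)]
scene jar_red [([526.0, -112.0, -0.0], 0.71), ([694.0, -316.0, -5.0], 0.46)]
scene brush_tip []
scene brush []
scene crock_in [([499.0, -370.0, 5.0], 0.69)]
scene crate_floor [([503.0, 293.0, 6.0], 0.55)]
scene bail_hinge [([563.0, 287.0, 130.0], 0.82), ([531.0, -109.0, -1.0], 0.45)]
scene bail_bar [([579.0, 288.0, 262.0], 0.83)]
scene can [([748.0, 9.0, 2.0], 0.85)]
scene shaker [([730.0, -120.0, 2.0], 0.86), ([502.0, 291.0, 4.0], 0.28)]
scene carton [([696.0, -316.0, -3.0], 0.68), ([560.0, 288.0, 128.0], 0.37)]
side jar_green []
side jar_yellow [([506.0, 14.0, 6.0], 0.58)]
side jar_red [([523.0, -112.0, -1.0], 0.7)]
side brush_tip [([749.0, 1.0, -1.0], 0.3)]
side brush [([497.0, -369.0, 10.0], 0.56)]
side crock_in [([497.0, -366.0, 4.0], 0.58)]
side crate_floor [([498.0, 290.0, 5.0], 0.7)]
side bail_hinge [([557.0, 294.0, 127.0], 0.91)]
side bail_bar [([580.0, 288.0, 257.0], 0.55)]
side can [([748.0, 2.0, -2.0], 0.69), ([582.0, 289.0, 259.0], 0.3)]
side shaker []
side carton [([696.0, -312.0, 0.0], 0.71)]
{'time_s': 1.35, 'q': [-0.178, 0.528, 1.433, 0.0, 1.181, -0.178], 'tcp_pos': [624.977, 0.056, 206.646], 'tool_rot': [[-0.0, 1.0, -0.0], [1.0, 0.0, 0.0], [0.0, -0.0, -1.0]], 'wrist_force': [0.149, 0.523, -0.366], 'grip_width': 86.878, 'finger_force': 0.0}
```

View pics/scene0.png

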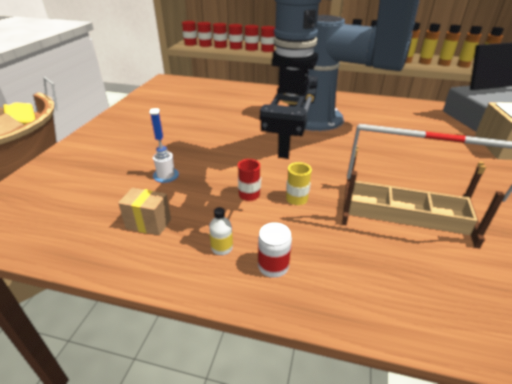

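View pics/side0.png

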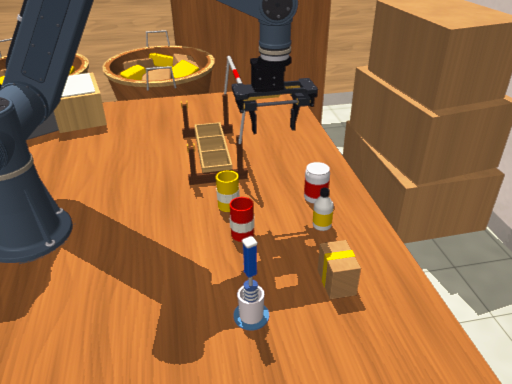

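The red jar is at scene (249,180) and the yellow at (298,184). The brush stands in its crock at (157,140), and the crate with its open bail is at right. There is no green jar. Next I refine these positions with depth.

Run:
```python
from h import *
for c in ('scene','side'):
  p,d=read_camera(c); 
  for n in ('jar_yellow','jar_red','brush','crock_in','bail','bail_bar'):
    r=trace(n,c)
    if not r: print(c,n,None); continue
    m=cv2.erode(r[0]['pixels'].astype(np.uint8),np.ones((2,2)))>0
    P=world(c,m,d)
    if n.startswith('jar'):
      Q=P[P[:,2]>75]; Q=Q[Q[:,2]<120]
      A=np.c_[2*Q[:,:2],np.ones(len(Q))]; s=np.linalg.lstsq(A,(Q[:,:2]**2).sum(1),rcond=None)[0]
      print(c,n,len(Q),'fit',s.round(1)[:2],'r',np.sqrt(s[2]+s[0]**2+s[1]**2).round(1),'ztop',np.percentile(P[:,2],[90,98]).round(1), 'bbox mid',((np.percentile(Q,2,0)+np.percentile(Q,98,0))/2).round(1))
    elif n=='brush':
      for a,b in ((70,110),(125,150),(150,175),(175,190),(194,215)):
        Q=P[(P[:,2]>a)&(P[:,2]<b)]
        if len(Q): print(c,n,a,b,len(Q),Q.mean(0).round(1),np.percentile(Q,3,0).round(1),np.percentile(Q,97,0).round(1))
    else: print(c,n,round(r[0]['score'],2),len(P),np.percentile(P,3,0).round(),np.percentile(P,97,0).round(),P.mean(0).round())
  # dense cloud around crate
  P=world(c,np.ones(d.shape,bool),d)
  Q=P[(P[:,0]>380)&(P[:,0]<680)&(P[:,1]>100)&(P[:,1]<480)]
  W=Q[(Q[:,2]>20)&(Q[:,2]<50)]
  print(c,'crate rect',cv2.minAreaRect(W[:,:2].astype(np.float32)))
  for nm,x0,x1,z0,z1 in (('catch',400,470,70,135),('hinge',540,600,70,120)):
    for y0,y1 in ((100,200),(380,480)):
      K=Q[(Q[:,0]>x0)&(Q[:,0]<x1)&(Q[:,2]>z0)&(Q[:,2]<z1)&(Q[:,1]>y0)&(Q[:,1]<y1)]
      if len(K): print(nm,y0,len(K),np.median(K,0).round())
  K=Q[(Q[:,2]>235)&(Q[:,2]<290)&(Q[:,0]>520)]; 
  if len(K): print('bar',len(K),np.median(K,0).round(),np.percentile(K,3,0).round(),np.percentile(K,97,0).round())
```

```text
scene jar_yellow 288 fit [506.6  15.9] r 26.7 ztop [90.  94.7] bbox mid [506.5  17.6  85.4]
scene jar_red 287 fit [ 523.1 -109.3] r 26.6 ztop [90.5 94.9] bbox mid [ 523.3 -108.    85.6]
scene brush 70 110 114 [ 500.9 -361.7   85.3] [ 488.6 -374.7   70.9] [ 509.5 -351.7  105.2]
scene brush 125 150 70 [ 501.1 -360.4  137.6] [ 488.2 -368.5  126. ] [ 507.2 -354.4  149.3]
scene brush 150 175 69 [ 501.6 -360.2  162.7] [ 488.8 -369.3  152.4] [ 507.6 -353.6  173.6]
scene brush 175 190 49 [ 502.4 -360.6  182.5] [ 491.3 -368.5  175.3] [ 507.3 -354.2  189.5]
scene brush 194 215 32 [ 501.3 -361.4  198.2] [ 492.2 -369.2  194.9] [ 507.4 -354.2  200.5]
scene crock_in 0.72 1098 [563. 131. 131.] [587. 446. 265.] [568. 267. 242.]
scene bail 0.73 825 [568. 133. 156.] [587. 402. 264.] [583. 269. 252.]
scene bail_bar 0.95 1037 [564. 132. 132.] [587. 448. 265.] [573. 274. 242.]
scene crate rect ((495.135009765625, 290.2460632324219), (306.57293701171875, 174.95875549316406), 89.75911712646484)
catch 100 50 [432. 147. 104.]
catch 380 205 [433. 435. 105.]
hinge 100 107 [566. 142.  96.]
hinge 380 199 [567. 4
[... 541 characters left out ...]
75 190 81 [ 496.7 -374.8  182.6] [ 487.1 -379.1  175.7] [ 507.9 -366.6  189.3]
side brush 194 215 90 [ 496.9 -371.8  198.2] [ 487.6 -379.4  194.5] [ 506.2 -361.9  200.6]
side crock_in 0.77 942 [ 467. -400.    1.] [ 527. -352.   65.] [ 495. -382.   27.]
side bail 0.73 143 [562. 125. 130.] [582. 448. 264.] [574. 274. 210.]
side bail_bar 0.81 185 [ 564.  126. -212.] [ 751. 1665.  264.] [586. 355. 202.]
side crate rect ((497.1755676269531, 287.75885009765625), (313.4707336425781, 171.87120056152344), 89.62897491455078)
catch 100 118 [426. 138. 103.]
catch 380 91 [427. 431. 102.]
hinge 100 92 [559. 136.  95.]
hinge 380 70 [562. 430.  95.]
bar 131 [579. 319. 262.] [575. 227. 241.] [586. 445. 265.]
```

>>> move_arm:
  increments:
    - {"z": -0.7}
    - {"z": -0.7}
    - {"x": -1, "y": -0.4}
    - {"x": -1, "y": -0.4}
    - {"x": -1, "y": -0.4}
    - {"x": -1, "y": -0.4}
    - {"x": -1, "y": -0.4}
    - {"x": -1, "y": -0.4}
    - {"x": -0.6}
    - {}

```text
invalid input at $.increments[0]: expected keys x, y, z, ax, ay, az, grip
```

>>> move_arm:
  increments:
    - {"x": 0, "y": 0, "z": -0.7, "ax": 0, "ay": 0, "az": 0, "grip": 1}
    - {"x": -0.6, "y": -0.2, "z": -0.67, "ax": 0, "ay": 0, "az": 0, "grip": 1}
    - {"x": -0.8, "y": -0.3, "z": 0, "ax": 0, "ay": 0, "az": 0, "grip": 1}
    - {"x": -0.8, "y": -0.3, "z": 0, "ax": 0, "ay": 0, "az": 0, "grip": 1}
    - {"x": -0.8, "y": -0.3, "z": 0, "ax": 0, "ay": 0, "az": 0, "grip": 1}
    - {"x": -0.8, "y": -0.3, "z": 0, "ax": 0, "ay": 0, "az": 0, "grip": 1}
    - {"x": -0.8, "y": -0.3, "z": 0, "ax": 0, "ay": 0, "az": 0, "grip": 1}
    - {"x": -0.8, "y": -0.3, "z": 0, "ax": 0, "ay": 0, "az": 0, "grip": 1}
    - {"x": -0.8, "y": -0.3, "z": 0, "ax": 0, "ay": 0, "az": 0, "grip": 1}
    - {"x": -0.8, "y": -0.25, "z": 0, "ax": 0, "ay": 0, "az": 0, "grip": 1}
    - {"x": -0.34, "y": 0, "z": 0, "ax": 0, "ay": 0, "az": 0, "grip": 1}
    - {"x": 0, "y": 0, "z": 0, "ax": 0, "ay": 0, "az": 0, "grip": 1}

```text
time_s: 3.55
tcp_pos: [497.6, -367.6, 274.9]
tool_rot: [[0.002, 1.0, 0.0], [1.0, -0.002, 0.001], [0.001, 0.0, -1.0]]
wrist_force: [-0.3, 0.4, -0.3]
grip_width: 87.0
finger_force: 0.0
```

Run:
```python
from h import *
st(); i=camera_info('wrist'); p,d=snap('wrist','w1')
P=world('wrist',np.ones(d.shape,bool),d,i)
Q=P[(P[:,2]>190)&(P[:,2]<205)&(np.hypot(P[:,0]-498,P[:,1]+368)<25)]
print(len(Q),cv2.minAreaRect(Q[:,:2].astype(np.float32)),Q[:,2].mean())
```

```text
{'time_s': 3.55, 'q': [-0.817, 0.452, 1.367, 0.001, 1.323, -0.816], 'tcp_pos': [497.622, -367.568, 274.921], 'tool_rot': [[0.002, 1.0, 0.0], [1.0, -0.002, 0.001], [0.001, 0.0, -1.0]], 'wrist_force': [-0.343, 0.399, -0.261], 'grip_width': 86.963, 'finger_force': 0.0}
522 ((496.5851745605469, -366.6881408691406), (22.085851669311523, 22.164779663085938), 17.04348373413086) 201.10870104383162
```

View pics/w1.png

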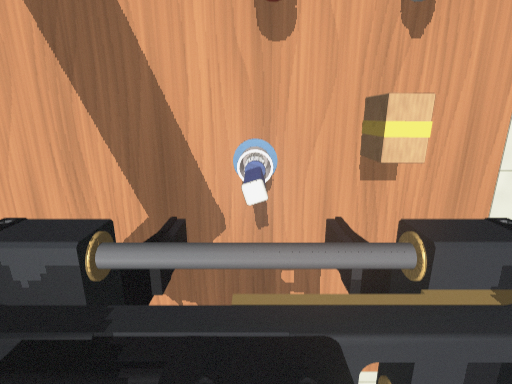

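The brush stands upright with its cap at image (255,191). Its handle is yawed about +17°, so I align to it, descend and grip.

>>> move_arm:
  grip_force: 40
  increments:
    - {"x": 0, "y": 0, "z": 0, "ax": 0, "ay": 0, "az": -0.142, "grip": 1}
    - {"x": 0, "y": 0, "z": 0, "ax": 0, "ay": 0, "az": -0.142, "grip": 1}
    - {"x": 0, "y": 0, "z": 0.7, "ax": 0, "ay": 0, "az": 0, "grip": 0.7}
    - {"x": 0, "y": 0, "z": 0.7, "ax": 0, "ay": 0, "az": 0, "grip": 0.5}
    - {"x": 0, "y": 0, "z": 0.6, "ax": 0, "ay": 0, "az": 0, "grip": 0.5}
    - {"x": 0, "y": 0, "z": 0.2, "ax": 0, "ay": 0, "az": 0, "grip": 0.5}
    - {"x": 0, "y": 0, "z": 0, "ax": 0, "ay": 0, "az": 0, "grip": 0}
    - {"x": 0, "y": 0, "z": 0, "ax": 0, "ay": 0, "az": 0, "grip": 0}
    - {"x": 0, "y": 0, "z": 0, "ax": 0, "ay": 0, "az": 0, "grip": 0}
    - {"x": 0, "y": 0, "z": 0, "ax": 0, "ay": 0, "az": 0, "grip": 0}
    - {"x": 0, "y": 0, "z": 0, "ax": 0, "ay": 0, "az": 0, "grip": 0}

```text
time_s: 4.97
tcp_pos: [498.0, -367.7, 166.4]
tool_rot: [[-0.293, 0.956, 0.002], [0.956, 0.293, -0.002], [-0.002, 0.001, -1.0]]
wrist_force: [0.0, -0.1, 4.7]
grip_width: 21.3
finger_force: 40.0
```

>>> move_arm:
  increments:
    - {"x": 0, "y": 0, "z": -0.5, "ax": 0, "ay": 0, "az": 0, "grip": 0}
    - {"x": 0, "y": 0, "z": -0.7, "ax": 0, "ay": 0, "az": 0, "grip": 0}
    - {"x": 0, "y": 0, "z": -0.7, "ax": 0, "ay": 0, "az": 0, "grip": 0}
    - {"x": 0, "y": 0, "z": -0.7, "ax": 0, "ay": 0, "az": 0, "grip": 0}
    - {"x": 0, "y": 0, "z": 0, "ax": 0, "ay": 0, "az": 0.142, "grip": 0}
    - {"x": 0, "y": 0, "z": 0, "ax": 0, "ay": 0, "az": 0.142, "grip": 0}
    - {"x": 0, "y": 0, "z": 0, "ax": 0, "ay": 0, "az": 0, "grip": 0}

```text
time_s: 5.85
tcp_pos: [497.1, -366.7, 294.7]
tool_rot: [[-0.002, 1.0, -0.001], [1.0, 0.002, 0.001], [0.001, -0.001, -1.0]]
wrist_force: [-0.3, 0.4, -1.0]
grip_width: 21.3
finger_force: 40.0
```

```bash
cat > look.py <<'E'
from h import *
import sys
def jar(n,c):
    i=camera_info(c); p,d=read_camera(c); r=trace(n,c)
    if not r: print(c,n,None); return p,d
    m=cv2.erode(r[0]['pixels'].astype(np.uint8),np.ones((2,2)))>0
    P=world(c,m,d,i); Q=P[(P[:,2]>75)&(P[:,2]<120)]
    A=np.c_[2*Q[:,:2],np.ones(len(Q))]; s=np.linalg.lstsq(A,(Q[:,:2]**2).sum(1),rcond=None)[0]
    print(c,n,round(r[0]['score'],2),len(Q),s.round(1)[:2],'r',np.sqrt(s[2]+s[0]**2+s[1]**2).round(1))
    return p,d
def brush(c):
    i=camera_info(c); p,d=read_camera(c)
    t=observe()['tcp_pos']
    P=world(c,np.ones(d.shape,bool),d,i); P=P[np.hypot(P[:,0]-t[0],P[:,1]-t[1])<45]
    Q=P[(P[:,2]<t[2]-50)&(P[:,2]>t[2]-185)]; Q=Q[Q[:,2]>8]
    for a,b in ((60,80),(85,105),(105,125),(125,145),(145,175)):
        K=Q[(t[2]-Q[:,2]>a)&(t[2]-Q[:,2]<b)]
        if len(K): print(c,'brush',a,b,len(K),(np.percentile(K,3,0)-t).round(1),(np.percentile(K,97,0)-t).round(1))
    print(c,'low',(np.percentile(Q,1,0)-t).round(1))
E
python3 - <<'E'
from look import *
st()
for c in ('scene','side'): jar('jar_yellow',c);jar('jar_red',c); brush(c)
E
```

```text
{'time_s': 5.85, 'q': [-0.816, 0.435, 1.341, -0.0, 1.367, -0.818], 'tcp_pos': [497.116, -366.695, 294.697], 'tool_rot': [[-0.002, 1.0, -0.001], [1.0, 0.002, 0.001], [0.001, -0.001, -1.0]], 'wrist_force': [-0.339, 0.367, -1.021], 'grip_width': 21.251, 'finger_force': 39.999}
scene jar_yellow 0.79 286 [506.7  15.9] r 26.6
scene jar_red 0.84 280 [ 523.2 -109.6] r 26.7
scene brush 60 80 66 [-12.2  -7.4 -79.1] [ 12.3  15.  -61. ]
scene brush 85 105 89 [  -5.4   -6.1 -104.6] [ 13.2  16.9 -85.3]
scene brush 105 125 86 [  -4.2   -8.7 -124. ] [  12.3   17.1 -106.7]
scene brush 125 145 79 [  -4.2   -5.3 -143.4] [  12.3   17.4 -125.6]
scene brush 145 175 59 [  -5.    -6.9 -159. ] [  12.3   16.9 -145.6]
scene low [  -8.4   -8.8 -158.4]
side jar_yellow 0.95 179 [506.5  12.4] r 26.7
side jar_red 0.74 149 [ 523.5 -113.3] r 26.9
side brush 60 80 151 [-12.2 -12.5 -79. ] [ 11.9   9.6 -62.4]
side brush 85 105 139 [ -13.9  -13.7 -104.1] [ 12.4  -1.7 -85.7]
side brush 105 125 131 [ -14.3  -13.9 -124.1] [  12.3   -1.6 -105.8]
side brush 125 145 129 [ -14.5  -13.6 -143.7] [  12.1   -2.  -125.4]
side brush 145 175 94 [ -14.1  -13.7 -160.2] [  11.9    0.4 -145.7]
side low [ -14.7  -14.  -159.7]
```

>>> move_arm:
  increments:
    - {"x": 0.7, "y": 0, "z": 0, "ax": 0, "ay": 0, "az": 0, "grip": 0}
    - {"x": 0.8, "y": 0.05, "z": 0, "ax": 0, "ay": 0, "az": 0, "grip": 0}
    - {"x": 0.8, "y": 0.05, "z": 0, "ax": 0, "ay": 0, "az": 0, "grip": 0}
    - {"x": 0.8, "y": 0.05, "z": 0, "ax": 0, "ay": 0, "az": 0, "grip": 0}
    - {"x": 0.8, "y": 0.05, "z": 0, "ax": 0, "ay": 0, "az": 0, "grip": 0}
    - {"x": 0.8, "y": 0, "z": 0, "ax": 0, "ay": 0, "az": 0, "grip": 0}
    - {"x": 0.8, "y": 0, "z": 0, "ax": 0, "ay": 0, "az": 0, "grip": 0}
    - {"x": 0.8, "y": 0, "z": 0, "ax": 0, "ay": 0, "az": 0, "grip": 0}
    - {"x": 0.8, "y": 0, "z": 0, "ax": 0, "ay": 0, "az": 0, "grip": 0}
    - {"x": 0.52, "y": 0, "z": 0, "ax": 0, "ay": 0, "az": 0, "grip": 0}
    - {"x": 0, "y": 0, "z": 0, "ax": 0, "ay": 0, "az": 0, "grip": 0}

```text
time_s: 7.72
tcp_pos: [507.2, 15.6, 295.4]
tool_rot: [[-0.003, 1.0, 0.0], [1.0, 0.003, 0.0], [0.0, 0.0, -1.0]]
wrist_force: [-0.1, 0.3, -0.2]
grip_width: 21.3
finger_force: 40.0
```

Run:
```python
from look import *
st()
for c in ('scene','side','wrist'): jar('jar_yellow',c)
brush('side');brush('scene'); jar('jar_red','side'); jar('jar_red','scene')
```

```text
{'time_s': 7.725, 'q': [-0.19, 0.266, 1.605, 0.0, 1.271, -0.193], 'tcp_pos': [507.212, 15.607, 295.358], 'tool_rot': [[-0.003, 1.0, 0.0], [1.0, 0.003, 0.0], [0.0, 0.0, -1.0]], 'wrist_force': [-0.095, 0.322, -0.167], 'grip_width': 21.308, 'finger_force': 39.998}
scene jar_yellow 0.91 273 [506.8  15.7] r 26.8
side jar_yellow 0.62 257 [507.   12.3] r 26.7
wrist jar_yellow 0.66 334 [506.7  15.9] r 26.2
side brush 60 80 66 [-11.3 -14.9 -79.6] [ 11.3  11.4 -60.5]
side brush 85 105 88 [ -13.6  -14.7 -104.7] [ 13.9   0.3 -85.7]
side brush 105 125 82 [ -14.1  -14.9 -124.4] [  12.8   -0.3 -105.8]
side brush 125 145 78 [ -14.1  -15.1 -143.9] [  12.    -0.7 -125.3]
side brush 145 175 62 [ -14.   -14.7 -161.1] [  11.    -2.9 -145.4]
side low [ -14.3  -15.4 -160.7]
scene brush 60 80 83 [ -9.2  -9.4 -79.6] [ 12.7  13.4 -61.3]
scene brush 85 105 100 [   0.8  -11.1 -104.8] [ 13.   16.2 -86.6]
scene brush 105 125 91 [   1.2  -10.1 -124.2] [  13.2   15.9 -106.5]
scene brush 125 145 93 [  -1.3  -11.  -144.3] [  13.1   15.8 -125.6]
scene brush 145 175 64 [   0.2   -8.8 -160.6] [  12.7   16.1 -145.6]
scene low [  -8.3  -11.6 -159. ]
side jar_red 0.83 302 [ 523.1 -113.3] r 26.9
scene jar_red None
```

>>> move_arm:
  increments:
    - {"x": -0.02, "y": 0, "z": 0.6, "ax": 0, "ay": 0, "az": 0, "grip": 0}
    - {"x": 0, "y": 0, "z": 0.7, "ax": 0, "ay": 0, "az": 0, "grip": 0}
    - {"x": 0, "y": 0, "z": 0.7, "ax": 0, "ay": 0, "az": 0, "grip": 0}
    - {"x": 0, "y": 0, "z": 0.4, "ax": 0, "ay": 0, "az": 0, "grip": 0}
    - {"x": 0, "y": 0, "z": 0.16, "ax": 0, "ay": 0, "az": 0, "grip": 0}
    - {"x": 0, "y": 0, "z": 0.06, "ax": 0, "ay": 0, "az": 0, "grip": 0}
    - {"x": 0, "y": 0, "z": 0, "ax": 0, "ay": 0, "az": 0, "grip": 0}

```text
time_s: 9.2
tcp_pos: [509.5, 12.6, 167.2]
tool_rot: [[-0.0, 1.0, 0.005], [1.0, 0.0, -0.001], [-0.001, 0.005, -1.0]]
wrist_force: [-1.5, 0.0, 14.2]
grip_width: 21.5
finger_force: 40.0
```

>>> move_arm:
  increments:
    - {"x": 0.02, "y": -0.02, "z": -0.5, "ax": 0, "ay": 0, "az": 0, "grip": 0}
    - {"x": 0, "y": 0, "z": -0.8, "ax": 0, "ay": 0, "az": 0, "grip": 0}
    - {"x": 0, "y": 0, "z": 0, "ax": 0, "ay": 0, "az": 0, "grip": 0}
    - {"x": 0, "y": 0, "z": 0, "ax": 0, "ay": 0, "az": 0, "grip": 0}

```text
time_s: 9.7
tcp_pos: [506.3, 14.1, 229.2]
tool_rot: [[-0.0, 1.0, 0.0], [1.0, 0.0, -0.0], [-0.0, 0.0, -1.0]]
wrist_force: [-0.9, -1.3, -1.3]
grip_width: 21.2
finger_force: 40.0
```

Run:
```python
from look import *
st()
for c in ('scene','side'): jar('jar_yellow',c); brush(c)
```

```text
{'time_s': 9.7, 'q': [-0.193, 0.339, 1.698, 0.0, 1.104, -0.193], 'tcp_pos': [506.266, 14.069, 229.198], 'tool_rot': [[-0.0, 1.0, 0.0], [1.0, 0.0, -0.0], [-0.0, 0.0, -1.0]], 'wrist_force': [-0.891, -1.264, -1.334], 'grip_width': 21.211, 'finger_force': 40.0}
scene jar_yellow 0.92 203 [507.3  15.8] r 26.6
scene brush 60 80 77 [-10.6  -8.8 -79.7] [ 11.2  12.9 -62.9]
scene brush 85 105 86 [  -1.8  -10.7 -104.5] [ 11.4  16.1 -85.9]
scene brush 105 125 81 [  -2.8  -10.2 -124.5] [  11.1   16.  -105.6]
scene brush 125 145 241 [ -19.6  -24.1 -144.1] [  28.3   28.3 -127.6]
scene brush 145 175 266 [ -19.1  -24.6 -174.1] [  29.1   29.4 -145.6]
scene low [ -20.1  -26.1 -184.2]
side jar_yellow 0.92 183 [5.082e+02 2.000e-01] r 24.8
side brush 60 80 61 [-13.3 -13.5 -79.4] [  9.    9.9 -62. ]
side brush 85 105 71 [ -15.3  -14.9 -104.1] [ 10.1  -1.8 -86.5]
side brush 105 125 75 [ -16.1  -15.9 -124.3] [   9.4   -0.2 -105.9]
side brush 125 145 209 [ -25.9  -29.2 -144.6] [  26.2   18.3 -127.1]
side brush 145 175 242 [ -26.5  -29.9 -174.4] [  27.3   20.5 -145.7]
side low [ -27.3  -31.1 -184. ]
```

>>> move_arm:
  increments:
    - {"x": 0, "y": 0.01, "z": 0.6, "ax": 0, "ay": 0, "az": 0, "grip": 0}
    - {"x": 0, "y": 0, "z": 0.5, "ax": 0, "ay": 0, "az": 0, "grip": 0}
    - {"x": 0, "y": 0, "z": 0.2, "ax": 0, "ay": 0, "az": 0, "grip": 0}
    - {"x": 0, "y": 0, "z": 0, "ax": 0, "ay": 0, "az": 0, "grip": 0}
    - {"x": 0, "y": 0, "z": 0, "ax": 0, "ay": 0, "az": 0, "grip": 0}

```text
time_s: 10.62
tcp_pos: [509.9, 13.5, 166.8]
tool_rot: [[0.0, 1.0, 0.007], [1.0, -0.0, -0.001], [-0.001, 0.007, -1.0]]
wrist_force: [-0.2, 0.0, 12.2]
grip_width: 21.5
finger_force: 40.0
```

>>> move_arm:
  increments:
    - {"x": 0, "y": 0, "z": -0.4, "ax": 0, "ay": 0, "az": 0, "grip": 0}
    - {"x": 0, "y": 0, "z": -0.7, "ax": 0, "ay": 0, "az": 0, "grip": 0}
    - {"x": 0, "y": 0, "z": -0.7, "ax": 0, "ay": 0, "az": 0, "grip": 0}
    - {"x": 0, "y": 0, "z": -0.8, "ax": 0, "ay": 0, "az": 0, "grip": 0}
    - {"x": 0, "y": 0, "z": 0, "ax": 0, "ay": 0, "az": 0, "grip": 0}
    - {"x": -0.6, "y": 0.1, "z": 0, "ax": 0, "ay": 0, "az": 0, "grip": 0}
    - {"x": -0.7, "y": 0.1, "z": 0, "ax": 0, "ay": 0, "az": 0, "grip": 0}
    - {"x": -0.7, "y": 0.12, "z": 0, "ax": 0, "ay": 0, "az": 0, "grip": 0}
    - {"x": -0.5, "y": 0, "z": 0, "ax": 0, "ay": 0, "az": 0, "grip": 0}
    - {"x": 0, "y": 0, "z": 0, "ax": 0, "ay": 0, "az": 0, "grip": 0}

```text
time_s: 11.88
tcp_pos: [522.3, -112.2, 292.5]
tool_rot: [[0.003, 1.0, -0.003], [1.0, -0.003, 0.001], [0.001, -0.003, -1.0]]
wrist_force: [-0.4, 0.1, -0.8]
grip_width: 21.6
finger_force: 40.0
```

Run:
```python
from look import *
st()
for c in ('scene','side','wrist'): jar('jar_red',c); jar('jar_yellow',c)
brush('side');brush('scene')
```

```text
{'time_s': 11.875, 'q': [-0.421, 0.311, 1.546, -0.0, 1.287, -0.418], 'tcp_pos': [522.326, -112.186, 292.518], 'tool_rot': [[0.003, 1.0, -0.003], [1.0, -0.003, 0.001], [0.001, -0.003, -1.0]], 'wrist_force': [-0.353, 0.084, -0.83], 'grip_width': 21.581, 'finger_force': 39.999}
scene jar_red 0.87 301 [ 523.  -109.8] r 26.7
scene jar_yellow 0.76 304 [506.7  15.7] r 26.8
side jar_red 0.62 290 [ 523.6 -113.5] r 26.6
side jar_yellow 0.87 195 [531.2 -21.9] r 56.4
wrist jar_red 0.65 291 [ 523.3 -109.7] r 26.0
wrist jar_yellow 0.8 570 [506.8  13.3] r 26.2
side brush 60 80 82 [-17.  -11.5 -79.1] [  6.1   9.2 -61.3]
side brush 85 105 100 [ -19.8  -14.2 -104.4] [  6.1   2.1 -86. ]
side brush 105 125 95 [ -20.8  -14.1 -124. ] [   6.     0.5 -105.8]
side brush 125 145 98 [ -21.7  -13.4 -144.2] [   5.6   -0.3 -125.6]
side brush 145 175 67 [ -22.4  -13.7 -159.8] [   5.5   -0.4 -146.2]
side low [ -22.1  -14.3 -159.3]
scene brush 60 80 76 [-14.9  -7.8 -79.6] [  6.8  16.  -62.2]
scene brush 85 105 94 [  -6.3   -7.5 -104.3] [  7.2  17.3 -86.2]
scene brush 105 125 87 [  -6.7   -8.3 -124.2] [   6.5   17.  -106. ]
scene brush 125 145 86 [  -7.1   -9.5 -144. ] [   5.5   17.1 -125.8]
scene brush 145 175 57 [  -8.3   -8.1 -159.9] [   4.7   16.7 -145.8]
scene low [ -12.2  -10.  -159.2]
```

Run:
```python
from look import *
st()
brush('side');st();brush('scene'); snap('side','s2'); 
a=cv2.imread('pics/s2.png')[60:320,150:350]; cv2.imwrite('pics/s2c.png',cv2.resize(a,None,fx=2.3,fy=2.3))
```

```text
{'time_s': 12.575, 'q': [-0.418, 0.309, 1.545, -0.0, 1.288, -0.418], 'tcp_pos': [522.984, -110.866, 294.215], 'tool_rot': [[-0.0, 1.0, 0.0], [1.0, 0.0, -0.0], [-0.0, 0.0, -1.0]], 'wrist_force': [-0.108, -0.024, -0.455], 'grip_width': 21.544, 'finger_force': 39.999}
side brush 60 80 87 [-17.3 -12.8 -79.4] [  6.3  11.4 -62.5]
side brush 85 105 101 [ -19.8  -13.5 -104.3] [  6.    2.5 -85.8]
side brush 105 125 95 [ -21.   -14.  -124.5] [   5.8    1.  -105.5]
side brush 125 145 90 [ -21.6  -13.9 -143. ] [   5.8    0.6 -126.2]
side brush 145 175 71 [ -22.3  -13.7 -160.3] [   5.3    0.7 -145.7]
side low [ -21.8  -14.1 -159.5]
{'time_s': 12.625, 'q': [-0.418, 0.309, 1.545, 0.0, 1.288, -0.418], 'tcp_pos': [522.998, -110.899, 294.197], 'tool_rot': [[-0.0, 1.0, 0.0], [1.0, 0.0, -0.0], [-0.0, 0.0, -1.0]], 'wrist_force': [-0.286, 0.615, -1.286], 'grip_width': 21.231, 'finger_force': 39.999}
scene brush 60 80 77 [-15.1  -7.9 -79.1] [  7.3  16.  -62.8]
scene brush 85 105 94 [  -7.8   -7.8 -104.4] [  7.3  16.9 -85.6]
scene brush 105 125 88 [  -7.5   -7.9 -124.3] [   6.6   17.1 -105.8]
scene brush 125 145 86 [  -7.9   -8.9 -144.5] [   5.6   16.9 -126.5]
scene brush 145 175 57 [  -9.   -10.2 -159.2] [   4.2   16.9 -146. ]
scene low [ -13.1  -10.7 -158.5]
```

View pics/s2c.png

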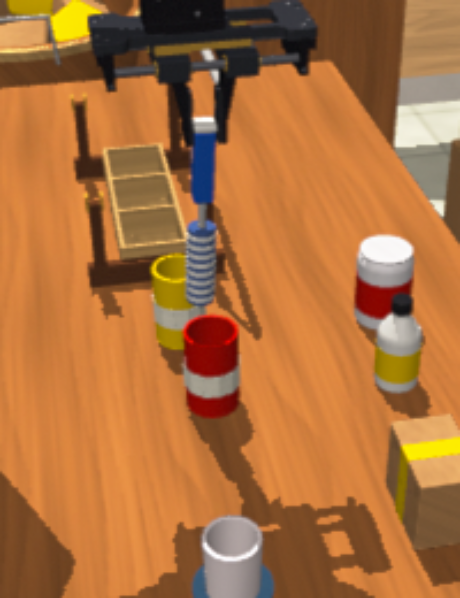

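The brush has tilted about 2° in the grip, so its tip sits about 8 mm towards −x. I shift the TCP to compensate and then brush the red jar.

>>> move_arm:
  increments:
    - {"x": 0, "y": 0.16, "z": 0, "ax": 0, "ay": 0, "az": 0, "grip": 0}
    - {"x": 0, "y": 0, "z": 0.6, "ax": 0, "ay": 0, "az": 0, "grip": 0}
    - {"x": 0, "y": 0, "z": 0.7, "ax": 0, "ay": 0, "az": 0, "grip": 0}
    - {"x": 0, "y": 0, "z": 0.7, "ax": 0, "ay": 0, "az": 0, "grip": 0}
    - {"x": 0, "y": 0, "z": 0.4, "ax": 0, "ay": 0, "az": 0, "grip": 0}
    - {"x": 0, "y": 0, "z": 0.14, "ax": 0, "ay": 0, "az": 0, "grip": 0}
    - {"x": 0, "y": 0, "z": 0.04, "ax": 0, "ay": 0, "az": 0, "grip": 0}
    - {"x": 0, "y": 0, "z": 0, "ax": 0, "ay": 0, "az": 0, "grip": 0}
    - {"x": 0, "y": 0, "z": 0, "ax": 0, "ay": 0, "az": 0, "grip": 0}

```text
time_s: 13.85
tcp_pos: [531.5, -111.3, 166.9]
tool_rot: [[-0.0, 1.0, 0.001], [1.0, 0.0, -0.001], [-0.001, 0.001, -1.0]]
wrist_force: [-2.3, -0.5, 5.2]
grip_width: 21.7
finger_force: 40.0
```

>>> move_arm:
  increments:
    - {"x": 0, "y": 0, "z": -0.5, "ax": 0, "ay": 0, "az": 0, "grip": 0}
    - {"x": 0, "y": 0, "z": -0.8, "ax": 0, "ay": 0, "az": 0, "grip": 0}
    - {"x": 0, "y": 0, "z": 0, "ax": 0, "ay": 0, "az": 0, "grip": 0}
    - {"x": 0, "y": 0, "z": 0, "ax": 0, "ay": 0, "az": 0, "grip": 0}

```text
time_s: 14.35
tcp_pos: [531.0, -110.9, 230.2]
tool_rot: [[-0.0, 1.0, 0.0], [1.0, 0.0, -0.0], [-0.0, 0.0, -1.0]]
wrist_force: [0.3, -0.4, -0.9]
grip_width: 21.2
finger_force: 40.0
```

Run:
```python
from look import *
st()
for c in ('scene','side'): jar('jar_red',c); brush(c)
```

```text
{'time_s': 14.35, 'q': [-0.412, 0.388, 1.613, -0.0, 1.141, -0.412], 'tcp_pos': [530.973, -110.896, 230.249], 'tool_rot': [[-0.0, 1.0, 0.0], [1.0, 0.0, -0.0], [-0.0, 0.0, -1.0]], 'wrist_force': [0.278, -0.389, -0.921], 'grip_width': 21.246, 'finger_force': 40.001}
scene jar_red 0.69 191 [ 523.4 -109.5] r 26.7
scene brush 60 80 78 [-14.4  -9.  -79.3] [  6.8  15.4 -61.5]
scene brush 85 105 79 [  -5.9  -10.1 -103.7] [  7.2  16.7 -85.7]
scene brush 105 125 75 [  -6.4   -7.3 -123.8] [   5.2   16.5 -105.4]
scene brush 125 145 222 [ -28.8  -24.7 -144.3] [  19.9   28.  -127.2]
scene brush 145 175 256 [ -27.2  -25.  -174.1] [  20.4   29.2 -145.7]
scene low [ -29.4  -25.7 -184. ]
side jar_red 0.97 197 [ 523.2 -114.2] r 26.3
side brush 60 80 83 [-17.  -11.9 -79.4] [  6.6  10.5 -61.5]
side brush 85 105 93 [ -20.2  -14.5 -103.8] [  6.6   2.5 -85.3]
side brush 105 125 87 [ -21.3  -13.9 -123.4] [   7.1    1.5 -105.4]
side brush 125 145 236 [ -33.6  -29.8 -144.5] [  18.5   18.7 -126.2]
side brush 145 175 292 [ -35.2  -31.2 -174.1] [  18.    18.7 -145.4]
side low [ -35.5  -31.7 -183.9]
```

>>> move_arm:
  increments:
    - {"x": 0, "y": 0, "z": 0.6, "ax": 0, "ay": 0, "az": 0, "grip": 0}
    - {"x": 0, "y": 0, "z": 0.5, "ax": 0, "ay": 0, "az": 0, "grip": 0}
    - {"x": 0, "y": 0, "z": 0.22, "ax": 0, "ay": 0, "az": 0, "grip": 0}
    - {"x": 0, "y": 0, "z": 0, "ax": 0, "ay": 0, "az": 0, "grip": 0}
    - {"x": 0, "y": 0, "z": 0, "ax": 0, "ay": 0, "az": 0, "grip": 0}

```text
time_s: 15.28
tcp_pos: [532.7, -111.8, 166.5]
tool_rot: [[-0.0, 1.0, 0.004], [1.0, 0.0, -0.002], [-0.002, 0.004, -1.0]]
wrist_force: [-1.5, 0.8, 10.7]
grip_width: 21.5
finger_force: 40.1
```

>>> move_arm:
  increments:
    - {"x": 0, "y": 0, "z": -0.4, "ax": 0, "ay": 0, "az": 0, "grip": 0}
    - {"x": 0, "y": 0, "z": -0.7, "ax": 0, "ay": 0, "az": 0, "grip": 0}
    - {"x": 0, "y": 0, "z": -0.7, "ax": 0, "ay": 0, "az": 0, "grip": 0}
    - {"x": 0, "y": 0, "z": -0.8, "ax": 0, "ay": 0, "az": 0, "grip": 0}
    - {"x": -0.5, "y": 0, "z": 0, "ax": 0, "ay": 0, "az": 0, "grip": 0}
    - {"x": -0.8, "y": -0.1, "z": 0, "ax": 0, "ay": 0, "az": 0, "grip": 0}
    - {"x": -0.8, "y": -0.1, "z": 0, "ax": 0, "ay": 0, "az": 0, "grip": 0}
    - {"x": -0.8, "y": -0.1, "z": 0, "ax": 0, "ay": 0, "az": 0, "grip": 0}
    - {"x": -0.8, "y": -0.1, "z": 0, "ax": 0, "ay": 0, "az": 0, "grip": 0}
    - {"x": -0.8, "y": -0.1, "z": 0, "ax": 0, "ay": 0, "az": 0, "grip": 0}
    - {"x": -0.62, "y": 0, "z": 0, "ax": 0, "ay": 0, "az": 0, "grip": 0}
    - {"x": 0, "y": 0, "z": 0, "ax": 0, "ay": 0, "az": 0, "grip": 0}

```text
time_s: 16.77
tcp_pos: [505.6, -369.4, 293.6]
tool_rot: [[0.003, 1.0, -0.0], [1.0, -0.003, -0.0], [-0.0, -0.0, -1.0]]
wrist_force: [1.0, 0.2, 0.4]
grip_width: 21.3
finger_force: 39.9
```

>>> move_arm:
  increments:
    - {"x": 0, "y": 0, "z": 0, "ax": 0, "ay": 0, "az": 0, "grip": 0}
    - {"x": 0, "y": 0, "z": 0, "ax": 0, "ay": 0, "az": 0, "grip": 0}

```text
time_s: 17.02
tcp_pos: [506.1, -365.6, 294.1]
tool_rot: [[-0.001, 1.0, -0.0], [1.0, 0.001, 0.001], [0.001, -0.0, -1.0]]
wrist_force: [0.0, 0.2, -0.8]
grip_width: 21.7
finger_force: 39.9
```

Run:
```python
from look import *
st(); brush('side');brush('scene')
for c in ('side','scene'):
    p,d=read_camera(c); P=world(c,np.ones(d.shape,bool),d); t=[497,-367]
    Q=P[(np.hypot(P[:,0]-t[0],P[:,1]-t[1])<30)&(P[:,2]>50)&(P[:,2]<68)]
    A=np.c_[2*Q[:,:2],np.ones(len(Q))]; s=np.linalg.lstsq(A,(Q[:,:2]**2).sum(1),rcond=None)[0]
    print(c,s[:2].round(1),np.sqrt(s[2]+s[0]**2+s[1]**2).round(1),np.percentile(Q,2,0).round(),np.percentile(Q,98,0).round())
```

```text
{'time_s': 17.025, 'q': [-0.805, 0.445, 1.325, 0.0, 1.372, -0.806], 'tcp_pos': [506.062, -365.602, 294.144], 'tool_rot': [[-0.001, 1.0, -0.0], [1.0, 0.001, 0.001], [0.001, -0.0, -1.0]], 'wrist_force': [0.005, 0.17, -0.772], 'grip_width': 21.657, 'finger_force': 39.928}
side brush 60 80 152 [-19.9 -11.5 -79.2] [  4.3  11.7 -62.6]
side brush 85 105 138 [ -22.3  -12.4 -104. ] [  4.3   1.  -85.6]
side brush 105 125 139 [ -23.9  -12.2 -124.6] [   2.2    2.5 -105.8]
side brush 125 145 119 [ -25.2  -12.  -144.4] [   0.3    1.7 -125.5]
side brush 145 175 86 [ -26.1  -11.7 -159.8] [ 1.000e-01  2.400e+00 -1.456e+02]
side low [ -25.8  -12.7 -157.8]
scene brush 60 80 68 [-17.   -6.8 -79.5] [  3.6  17.5 -61.8]
scene brush 85 105 86 [ -14.5   -4.4 -104. ] [  5.1  18.8 -85.7]
scene brush 105 125 84 [ -15.5   -6.1 -124.5] [   3.2   18.9 -105.5]
scene brush 125 145 80 [ -16.1   -6.  -144.1] [   1.9   18.9 -126.1]
scene brush 145 175 53 [ -18.8   -2.5 -159.1] [   0.7   19.1 -145.7]
scene low [ -18.3   -7.  -158.2]
side [ 497.1 -368.6] 23.6 [ 473. -393.   50.] [ 520. -343.   66.]
scene [ 496.5 -364.8] 23.8 [ 471. -389.   51.] [ 521. -340.   66.]
```

>>> move_arm:
  increments:
    - {"x": -0.05, "y": -0.11, "z": 0, "ax": 0, "ay": 0, "az": 0, "grip": 0}
    - {"x": 0, "y": 0, "z": 0, "ax": -0.06, "ay": 0, "az": 0, "grip": 0}
    - {"x": 0, "y": 0, "z": 0, "ax": 0, "ay": 0, "az": 0, "grip": 0}
    - {"x": 0, "y": 0, "z": 0, "ax": 0, "ay": 0, "az": 0, "grip": 0}

```text
time_s: 17.73
tcp_pos: [500.4, -369.7, 294.4]
tool_rot: [[0.0, 0.998, 0.062], [1.0, -0.0, -0.0], [-0.0, 0.062, -0.998]]
wrist_force: [0.2, 0.1, -0.4]
grip_width: 21.6
finger_force: 39.9
```

Run:
```python
from look import *
st(); brush('side');brush('scene')
```

```text
{'time_s': 17.725, 'q': [-0.84, 0.417, 1.373, 0.048, 1.31, -0.851], 'tcp_pos': [500.379, -369.694, 294.359], 'tool_rot': [[0.0, 0.998, 0.062], [1.0, -0.0, -0.0], [-0.0, 0.062, -0.998]], 'wrist_force': [0.182, 0.066, -0.405], 'grip_width': 21.554, 'finger_force': 39.929}
side brush 60 80 155 [-15.2 -11.  -79.3] [  9.4  11.4 -63.1]
side brush 85 105 142 [ -16.6  -12.1 -104.3] [ 11.7   3.4 -85.4]
side brush 105 125 131 [ -16.9  -12.3 -124.2] [   8.9    4.6 -105.5]
side brush 125 145 124 [ -16.6  -12.4 -144.3] [   8.6    3.2 -126.1]
side brush 145 175 84 [ -16.8  -11.4 -159.8] [   8.5   -0.3 -145.4]
side low [ -16.9  -12.8 -158.8]
scene brush 60 80 69 [-12.4  -5.8 -79.2] [ 10.1  16.3 -62. ]
scene brush 85 105 87 [  -9.3   -7.1 -103.9] [ 10.8  18.3 -85.9]
scene brush 105 125 84 [  -6.9   -3.  -123.9] [  10.9   18.9 -106. ]
scene brush 125 145 84 [  -9.7   -6.5 -144.3] [  10.6   18.6 -125.3]
scene brush 145 175 51 [  -7.4   -4.5 -158.8] [  11.3   18.6 -145.4]
scene low [ -10.7   -7.8 -157.5]
```

>>> move_arm:
  increments:
    - {"x": 0, "y": -0.03, "z": 0.5, "ax": 0, "ay": 0, "az": 0, "grip": 0}
    - {"x": 0, "y": -0.037, "z": 0.6, "ax": 0, "ay": 0, "az": 0, "grip": 0}
    - {"x": 0, "y": -0.02, "z": 0.4, "ax": 0, "ay": 0, "az": 0, "grip": 0}
    - {"x": 0, "y": -0.025, "z": 0.4, "ax": 0, "ay": 0, "az": 0, "grip": 0}
    - {"x": 0, "y": -0.025, "z": 0.4, "ax": 0, "ay": 0, "az": 0, "grip": 0}
    - {"x": 0, "y": -0.015, "z": 0.22, "ax": 0, "ay": 0, "az": 0, "grip": 0}
    - {"x": 0, "y": 0, "z": 0, "ax": 0, "ay": 0, "az": 0, "grip": 0}
    - {"x": 0, "y": 0, "z": 0, "ax": 0, "ay": 0, "az": 0, "grip": 0}

```text
time_s: 18.82
tcp_pos: [501.3, -369.9, 168.7]
tool_rot: [[-0.0, 0.998, 0.064], [1.0, 0.0, -0.001], [-0.001, 0.064, -0.998]]
wrist_force: [0.1, 0.3, -1.3]
grip_width: 21.3
finger_force: 39.9
```

Run:
```python
from look import *
st(); brush('side');brush('scene')
```

```text
{'time_s': 18.825, 'q': [-0.839, 0.548, 1.52, 0.054, 1.032, -0.867], 'tcp_pos': [501.34, -369.923, 168.686], 'tool_rot': [[-0.0, 0.998, 0.064], [1.0, 0.0, -0.001], [-0.001, 0.064, -0.998]], 'wrist_force': [0.146, 0.305, -1.326], 'grip_width': 21.273, 'finger_force': 39.929}
side brush 60 80 138 [-14.2 -11.6 -79.2] [  9.5  11.6 -62.3]
side brush 85 105 175 [ -27.3  -20.8 -104.8] [ 19.1  15.1 -85.8]
side brush 105 125 293 [ -28.   -23.1 -123.9] [  17.6   20.9 -105.4]
side brush 125 145 178 [ -28.   -22.4 -144.1] [  16.1   20.1 -125.6]
side brush 145 175 127 [ -27.1  -22.  -159.5] [  19.2   -2.6 -145.6]
side low [ -28.4  -23.1 -158.9]
scene brush 60 80 59 [-14.6  -7.  -78.6] [  9.3  15.4 -62.1]
scene brush 85 105 104 [ -25.8  -14.9 -104.8] [ 18.4  28.2 -85.6]
scene brush 105 125 150 [ -27.3  -17.8 -124. ] [  19.6   29.2 -105.1]
scene brush 125 145 111 [ -11.6  -11.3 -144.2] [  19.5   28.5 -125.4]
scene brush 145 175 84 [ -12.5   -9.2 -160.6] [  19.    28.3 -145.8]
scene low [ -28.   -17.8 -159.7]
```

Inserted. I lower 3 mm more, release partway, then retract.

>>> move_arm:
  increments:
    - {"x": 0, "y": 0, "z": 0.06, "ax": 0, "ay": 0, "az": 0, "grip": 0}
    - {"x": 0, "y": 0, "z": 0, "ax": 0, "ay": 0, "az": 0, "grip": 0}
    - {"x": 0, "y": 0, "z": 0, "ax": 0, "ay": 0, "az": 0, "grip": 0.5}
    - {"x": 0, "y": 0, "z": 0, "ax": 0, "ay": 0, "az": 0, "grip": 0.6}
    - {"x": 0, "y": 0, "z": 0, "ax": 0, "ay": 0, "az": 0, "grip": 0.8}
    - {"x": 0, "y": 0, "z": 0, "ax": 0, "ay": 0, "az": 0, "grip": 0.8}
    - {"x": 0, "y": 0.025, "z": -0.4, "ax": 0, "ay": 0, "az": 0, "grip": 0.8}
    - {"x": 0, "y": 0.04, "z": -0.7, "ax": 0, "ay": 0, "az": 0, "grip": 0.8}
    - {"x": 0, "y": 0.05, "z": -0.8, "ax": 0, "ay": 0, "az": 0, "grip": 0.8}
    - {"x": 0, "y": 0, "z": -0.2, "ax": 0.06, "ay": 0, "az": 0, "grip": 0.8}
    - {"x": 0, "y": 0, "z": 0, "ax": 0, "ay": 0, "az": 0, "grip": 1}

```text
time_s: 20.3
tcp_pos: [501.3, -369.9, 271.2]
tool_rot: [[-0.001, 1.0, 0.003], [1.0, 0.001, -0.002], [-0.002, 0.003, -1.0]]
wrist_force: [-0.0, -0.0, -0.3]
grip_width: 74.1
finger_force: 0.0
```

Run:
```python
from look import *
st(); i=camera_info('wrist'); p,d=read_camera('wrist')
for c in ('side','scene'):
    jar('jar_red',c); jar('jar_yellow',c); p,d=read_camera(c); P=world(c,np.ones(d.shape,bool),d)
    P=P[np.hypot(P[:,0]-497,P[:,1]+367)<35]
    for a,b in ((75,95),(125,155),(155,185),(193,205)):
        K=P[(P[:,2]>a)&(P[:,2]<b)]
        if len(K): print(c,a,len(K),np.percentile(K,3,0).round(1),np.percentile(K,97,0).round(1))
```

```text
{'time_s': 20.3, 'q': [-0.815, 0.46, 1.363, 0.0, 1.315, -0.816], 'tcp_pos': [501.331, -369.893, 271.167], 'tool_rot': [[-0.001, 1.0, 0.003], [1.0, 0.001, -0.002], [-0.002, 0.003, -1.0]], 'wrist_force': [-0.039, -0.038, -0.257], 'grip_width': 74.052, 'finger_force': 0.0}
side jar_red 0.89 283 [ 523.2 -113.4] r 26.6
side jar_yellow 0.62 126 [516.3  -3.1] r 23.8
side 75 179 [ 485.7 -381.1   75.6] [ 510.8 -358.2   92. ]
side 125 139 [ 488.9 -378.1  125.6] [ 507.  -361.5  154.2]
side 155 148 [ 488.9 -378.3  156.2] [ 507.2 -365.1  184.5]
side 193 119 [ 488.6 -378.1  194.5] [ 508.9 -358.6  200.5]
scene jar_red 0.89 284 [ 523.  -109.6] r 26.7
scene jar_yellow 0.77 296 [506.7  15.9] r 26.6
scene 75 90 [ 489.9 -376.9   75.8] [ 511.4 -351.6   92.9]
scene 125 105 [ 490.3 -373.6  125.7] [ 508.4 -354.9  154.3]
scene 155 110 [ 490.3 -373.1  157.3] [ 507.7 -354.5  184.1]
scene 193 50 [ 486.4 -374.9  194.1] [ 508.7 -354.5  200.9]
```

>>> move_arm:
  increments:
    - {"x": 0, "y": 0, "z": 0, "ax": 0, "ay": 0, "az": -0.15, "grip": 1}
    - {"x": 0, "y": 0, "z": 0, "ax": 0, "ay": 0, "az": -0.15, "grip": 1}
    - {"x": 0, "y": 0, "z": 0, "ax": 0, "ay": 0, "az": -0.15, "grip": 1}
    - {"x": 0, "y": 0, "z": 0, "ax": 0, "ay": 0, "az": -0.15, "grip": 1}
    - {"x": 0, "y": 0, "z": 0, "ax": 0, "ay": 0, "az": -0.15, "grip": 1}
    - {"x": 0, "y": 0, "z": 0, "ax": 0, "ay": 0, "az": -0.15, "grip": 1}
    - {"x": 0, "y": 0, "z": 0, "ax": 0, "ay": 0, "az": -0.15, "grip": 1}
    - {"x": 0, "y": 0, "z": 0, "ax": 0, "ay": 0, "az": -0.15, "grip": 1}
    - {"x": 0, "y": 0, "z": 0, "ax": 0, "ay": 0, "az": -0.15, "grip": 1}
    - {"x": 0, "y": 0, "z": 0, "ax": 0, "ay": 0, "az": -0.15, "grip": 1}
    - {"x": 0, "y": 0, "z": 0, "ax": 0, "ay": 0, "az": 0, "grip": 1}

```text
time_s: 22.22
tcp_pos: [500.1, -369.5, 270.1]
tool_rot: [[-1.0, 0.002, 0.0], [0.002, 1.0, 0.0], [-0.0, 0.0, -1.0]]
wrist_force: [0.1, 0.8, 1.0]
grip_width: 86.9
finger_force: 0.0
```

>>> move_arm:
  increments:
    - {"x": -0.06, "y": 0.75, "z": 0, "ax": 0, "ay": 0, "az": 0, "grip": 1}
    - {"x": -0.06, "y": 0.75, "z": 0, "ax": 0, "ay": 0, "az": 0, "grip": 1}
    - {"x": -0.06, "y": 0.75, "z": 0, "ax": 0, "ay": 0, "az": 0, "grip": 1}
    - {"x": -0.06, "y": 0.75, "z": 0, "ax": 0, "ay": 0, "az": 0, "grip": 1}
    - {"x": -0.06, "y": 0.75, "z": 0, "ax": 0, "ay": 0, "az": 0, "grip": 1}
    - {"x": -0.06, "y": 0.75, "z": 0, "ax": 0, "ay": 0, "az": 0, "grip": 1}
    - {"x": -0.06, "y": 0.67, "z": 0, "ax": 0, "ay": 0, "az": 0, "grip": 1}
    - {"x": 0, "y": 0, "z": 0, "ax": 0, "ay": 0, "az": 0, "grip": 1}
    - {"x": 0, "y": 0, "z": 0, "ax": 0, "ay": 0, "az": 0, "grip": 1}

```text
time_s: 23.35
tcp_pos: [521.4, -111.5, 270.2]
tool_rot: [[-1.0, 0.001, 0.001], [0.001, 1.0, -0.001], [-0.001, -0.001, -1.0]]
wrist_force: [0.5, -1.4, 0.4]
grip_width: 87.5
finger_force: 0.0
```

Run:
```python
from look import *
st()
for c in ('side','scene','wrist'): jar('jar_red',c); jar('jar_yellow',c)
```

```text
{'time_s': 23.35, 'q': [-0.42, 0.33, 1.583, -0.001, 1.228, -1.99], 'tcp_pos': [521.387, -111.513, 270.246], 'tool_rot': [[-1.0, 0.001, 0.001], [0.001, 1.0, -0.001], [-0.001, -0.001, -1.0]], 'wrist_force': [0.493, -1.413, 0.396], 'grip_width': 87.502, 'finger_force': 0.0}
side jar_red 0.73 0 [0. 0.] r 0.0
side jar_yellow 0.56 255 [507.5  12.3] r 26.7
scene jar_red 0.64 292 [ 522.9 -109.6] r 26.7
scene jar_yellow 0.94 285 [506.7  15.8] r 26.6
wrist jar_red 0.82 565 [ 522.2 -110.6] r 26.3
wrist jar_yellow 0.8 842 [506.3  13.5] r 26.6
```

>>> move_arm:
  grip_force: 30
  increments:
    - {"x": -0.03, "y": 0, "z": 0.6, "ax": 0, "ay": 0, "az": 0, "grip": 1}
    - {"x": 0, "y": 0, "z": 0.8, "ax": 0, "ay": 0, "az": 0, "grip": 1}
    - {"x": 0, "y": 0, "z": 0.8, "ax": 0, "ay": 0, "az": 0, "grip": 1}
    - {"x": 0, "y": 0, "z": 0.8, "ax": 0, "ay": 0, "az": 0, "grip": 1}
    - {"x": 0, "y": 0, "z": 0.6, "ax": 0, "ay": 0, "az": 0, "grip": 1}
    - {"x": 0, "y": 0, "z": 0.28, "ax": 0, "ay": 0, "az": 0, "grip": 1}
    - {"x": 0, "y": 0, "z": 0, "ax": 0, "ay": 0, "az": 0, "grip": 1}
    - {"x": 0, "y": 0, "z": 0, "ax": 0, "ay": 0, "az": 0, "grip": 0}
    - {"x": 0, "y": 0, "z": 0, "ax": 0, "ay": 0, "az": 0, "grip": 0}
    - {"x": 0, "y": 0, "z": 0, "ax": 0, "ay": 0, "az": 0, "grip": 0}
    - {"x": 0, "y": 0, "z": 0, "ax": 0, "ay": 0, "az": 0, "grip": 0}
    - {"x": 0, "y": 0, "z": 0, "ax": 0, "ay": 0, "az": 0, "grip": 0}

```text
time_s: 25.45
tcp_pos: [523.0, -111.0, 76.7]
tool_rot: [[-1.0, 0.0, 0.001], [0.0, 1.0, -0.0], [-0.001, -0.0, -1.0]]
wrist_force: [0.9, 1.0, 5.5]
grip_width: 56.1
finger_force: 30.0
```

>>> move_arm:
  increments:
    - {"x": 0, "y": 0, "z": -0.4, "ax": 0, "ay": 0, "az": 0, "grip": 0}
    - {"x": 0, "y": 0, "z": -0.7, "ax": 0, "ay": 0, "az": 0, "grip": 0}
    - {"x": 0, "y": 0, "z": -0.8, "ax": 0, "ay": 0, "az": 0, "grip": 0}
    - {"x": 0, "y": 0, "z": -0.7, "ax": 0, "ay": 0, "az": 0, "grip": 0}
    - {"x": 0, "y": 0, "z": 0, "ax": 0, "ay": 0, "az": 0, "grip": 0}

```text
time_s: 26.08
tcp_pos: [524.1, -111.6, 208.1]
tool_rot: [[-1.0, -0.0, 0.005], [-0.0, 1.0, -0.002], [-0.005, -0.002, -1.0]]
wrist_force: [0.2, 0.8, -2.6]
grip_width: 56.3
finger_force: 30.0
```

>>> move_arm:
  increments:
    - {"x": 0.05, "y": 0.5, "z": 0, "ax": 0, "ay": 0, "az": 0, "grip": 0}
    - {"x": 0.05, "y": 0.75, "z": 0, "ax": 0, "ay": 0, "az": 0, "grip": 0}
    - {"x": 0.05, "y": 0.75, "z": 0, "ax": 0, "ay": 0, "az": 0, "grip": 0}
    - {"x": 0.05, "y": 0.75, "z": 0, "ax": 0, "ay": 0, "az": 0, "grip": 0}
    - {"x": 0.05, "y": 0.75, "z": 0, "ax": 0, "ay": 0, "az": 0, "grip": 0}
    - {"x": 0.05, "y": 0.75, "z": 0, "ax": 0, "ay": 0, "az": 0, "grip": 0}
    - {"x": 0.05, "y": 0.75, "z": 0, "ax": 0, "ay": 0, "az": 0, "grip": 0}
    - {"x": 0.05, "y": 0.75, "z": 0, "ax": 0, "ay": 0, "az": 0, "grip": 0}
    - {"x": 0.05, "y": 0.75, "z": 0, "ax": 0, "ay": 0, "az": 0, "grip": 0}
    - {"x": 0.05, "y": 0.75, "z": 0, "ax": 0, "ay": 0, "az": 0, "grip": 0}
    - {"x": 0, "y": 0.75, "z": 0, "ax": 0, "ay": 0, "az": 0, "grip": 0}
    - {"x": 0, "y": 0, "z": 0, "ax": 0, "ay": 0, "az": 0, "grip": 0}

```text
time_s: 27.58
tcp_pos: [496.1, 290.9, 203.6]
tool_rot: [[-1.0, -0.004, -0.003], [-0.004, 1.0, -0.001], [0.003, -0.001, -1.0]]
wrist_force: [0.3, 0.4, -1.8]
grip_width: 56.0
finger_force: 30.0
```

Run:
```python
from look import *
st()
p,d=snap('scene','sc3')
for c in ('scene','side'):
    jar('jar_red',c);
    i=camera_info(c);p,d=read_camera(c);P=world(c,np.ones(d.shape,bool),d,i)
    t=observe()['tcp_pos'];Q=P[(np.hypot(P[:,0]-t[0],P[:,1]-t[1])<42)&(P[:,2]>52)&(P[:,2]<t[2]+5)]
    print(c,(np.percentile(Q,2,0)-t).round(),(np.percentile(Q,98,0)-t).round())
    print(c,[(np.round(a['xyz']).tolist(),round(a['score'],2)) for n in ('crate_floor','bail_hinge','bail_bar') for a in spot_point(n,c)[:1]])
```

```text
{'time_s': 27.575, 'q': [0.336, 0.465, 1.561, 0.001, 1.119, -1.239], 'tcp_pos': [496.064, 290.915, 203.573], 'tool_rot': [[-1.0, -0.004, -0.003], [-0.004, 1.0, -0.001], [0.003, -0.001, -1.0]], 'wrist_force': [0.318, 0.354, -1.752], 'grip_width': 55.97, 'finger_force': 30.0}
scene jar_red 0.79 0 [0. 0.] r 0.0
scene [ -1. -28. -75.] [28. 26.  4.]
scene [([502.0, 288.0, 4.0], 0.66), ([561.0, 289.0, 129.0], 0.78), ([501.0, 290.0, 5.0], 0.75)]
side jar_red 0.73 0 [0. 0.] r 0.0
side [-28. -33. -76.] [26.  0.  4.]
side [([497.0, 288.0, 6.0], 0.58), ([560.0, 292.0, 126.0], 0.86), ([580.0, 290.0, 259.0], 0.88)]
```

View pics/sc3.png

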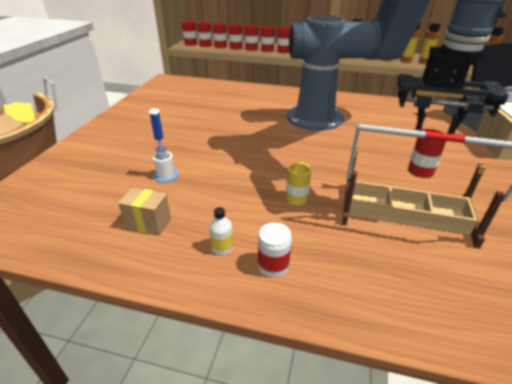

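The brush stands in its crock at (163,150). The red jar is held upright over the middle bay, clear of the bail, so I lower it.

>>> move_arm:
  increments:
    - {"x": -0.03, "y": -0.02, "z": 0.5, "ax": 0, "ay": 0, "az": 0, "grip": 0}
    - {"x": 0, "y": 0, "z": 0.6, "ax": 0, "ay": 0, "az": 0, "grip": 0}
    - {"x": 0, "y": 0, "z": 0.5, "ax": 0, "ay": 0, "az": 0, "grip": 0}
    - {"x": 0, "y": 0, "z": 0.4, "ax": 0, "ay": 0, "az": 0, "grip": 0}
    - {"x": 0, "y": 0, "z": 0.25, "ax": 0, "ay": 0, "az": 0, "grip": 0}
    - {"x": 0, "y": 0, "z": 0.14, "ax": 0, "ay": 0, "az": 0, "grip": 0}
    - {"x": 0, "y": 0, "z": 0, "ax": 0, "ay": 0, "az": 0, "grip": 0}
    - {"x": 0, "y": 0, "z": 0, "ax": 0, "ay": 0, "az": 0, "grip": 0}

```text
time_s: 29.22
tcp_pos: [499.7, 288.2, 87.3]
tool_rot: [[-1.0, -0.0, 0.001], [-0.0, 1.0, 0.0], [-0.001, 0.0, -1.0]]
wrist_force: [0.6, 0.5, -1.9]
grip_width: 55.8
finger_force: 30.0
```

>>> move_arm:
  increments:
    - {"x": 0, "y": 0, "z": 0.08, "ax": 0, "ay": 0, "az": 0, "grip": 0}
    - {"x": 0, "y": 0, "z": 0.02, "ax": 0, "ay": 0, "az": 0, "grip": 0}
    - {"x": 0, "y": 0, "z": 0, "ax": 0, "ay": 0, "az": 0, "grip": 0}
    - {"x": 0, "y": 0, "z": 0, "ax": 0, "ay": 0, "az": 0, "grip": 0}

```text
time_s: 29.72
tcp_pos: [500.3, 288.4, 82.6]
tool_rot: [[-1.0, -0.0, 0.003], [-0.0, 1.0, 0.001], [-0.003, 0.001, -1.0]]
wrist_force: [0.7, 0.2, 5.7]
grip_width: 56.0
finger_force: 30.0
```

Seated. I release, retreat up, and go to the yellow jar.

>>> move_arm:
  increments:
    - {"x": 0, "y": 0, "z": 0, "ax": 0, "ay": 0, "az": 0, "grip": 0.85}
    - {"x": 0, "y": 0, "z": 0, "ax": 0, "ay": 0, "az": 0, "grip": 0.85}
    - {"x": 0, "y": 0, "z": 0, "ax": 0, "ay": 0, "az": 0, "grip": 0.85}
    - {"x": 0, "y": 0, "z": -0.4, "ax": 0, "ay": 0, "az": 0, "grip": 0.85}
    - {"x": 0, "y": 0, "z": -0.7, "ax": 0, "ay": 0, "az": 0, "grip": 0.85}
    - {"x": 0, "y": 0, "z": -0.7, "ax": 0, "ay": 0, "az": 0, "grip": 0.85}
    - {"x": 0, "y": 0, "z": -0.7, "ax": 0, "ay": 0, "az": 0, "grip": 1}
    - {"x": 0, "y": -0.4, "z": 0, "ax": 0, "ay": 0, "az": 0, "grip": 1}
    - {"x": 0, "y": -0.7, "z": 0, "ax": 0, "ay": 0, "az": 0, "grip": 1}
    - {"x": 0, "y": -0.7, "z": 0, "ax": 0, "ay": 0, "az": 0, "grip": 1}
    - {"x": 0, "y": -0.7, "z": 0, "ax": 0, "ay": 0, "az": 0, "grip": 1}
    - {"x": 0, "y": -0.7, "z": 0, "ax": 0, "ay": 0, "az": 0, "grip": 1}

```text
time_s: 31.22
tcp_pos: [497.6, 126.2, 205.1]
tool_rot: [[-1.0, 0.0, -0.003], [0.0, 1.0, -0.0], [0.003, -0.0, -1.0]]
wrist_force: [1.0, -0.0, -0.3]
grip_width: 86.6
finger_force: 0.0
```

>>> move_arm:
  increments:
    - {"x": -0.07, "y": -0.75, "z": 0, "ax": 0, "ay": 0, "az": 0, "grip": 1}
    - {"x": -0.07, "y": -0.75, "z": 0, "ax": 0, "ay": 0, "az": 0, "grip": 1}
    - {"x": 0, "y": -0.75, "z": 0, "ax": 0, "ay": 0, "az": 0, "grip": 1}
    - {"x": 0, "y": 0, "z": 0, "ax": 0, "ay": 0, "az": 0, "grip": 1}
    - {"x": 0, "y": 0, "z": 0, "ax": 0, "ay": 0, "az": 0, "grip": 1}

```text
time_s: 31.85
tcp_pos: [505.0, 15.6, 205.6]
tool_rot: [[-1.0, 0.001, -0.003], [0.001, 1.0, 0.001], [0.003, 0.001, -1.0]]
wrist_force: [-0.3, -0.0, -0.2]
grip_width: 86.9
finger_force: 0.0
```

Run:
```python
from look import *
st()
for c in ('scene','side','wrist'): jar('jar_yellow',c); jar('jar_red',c)
```

```text
{'time_s': 31.85, 'q': [-0.191, 0.37, 1.728, 0.0, 1.047, -1.761], 'tcp_pos': [504.985, 15.587, 205.59], 'tool_rot': [[-1.0, 0.001, -0.003], [0.001, 1.0, 0.001], [0.003, 0.001, -1.0]], 'wrist_force': [-0.32, -0.025, -0.239], 'grip_width': 86.94, 'finger_force': 0.0}
scene jar_yellow 0.8 306 [522.5 -24. ] r 26.7
scene jar_red 0.64 473 [500.6 288.6] r 26.8
side jar_yellow 0.66 264 [523.5 -29.2] r 26.7
side jar_red 0.88 217 [500.8 286. ] r 27.1
wrist jar_yellow 0.57 1000 [522.2 -25.5] r 26.5
wrist jar_red 0.61 1399 [499.7 286.3] r 26.6
```

The yellow jar was knocked aside to about (522.6, −26), so I follow it.

>>> move_arm:
  increments:
    - {"x": -0.17, "y": -0.42, "z": 0, "ax": 0, "ay": 0, "az": 0, "grip": 1}
    - {"x": -0.18, "y": -0.42, "z": 0, "ax": 0, "ay": 0, "az": 0, "grip": 1}
    - {"x": 0, "y": 0, "z": 0, "ax": 0, "ay": 0, "az": 0, "grip": 1}
    - {"x": 0, "y": 0, "z": 0, "ax": 0, "ay": 0, "az": 0, "grip": 1}

```text
time_s: 32.95
tcp_pos: [523.2, -26.3, 206.4]
tool_rot: [[-1.0, 0.001, -0.001], [0.001, 1.0, 0.001], [0.001, 0.001, -1.0]]
wrist_force: [-0.6, -1.1, 0.3]
grip_width: 87.2
finger_force: 0.0
```

Run:
```python
from look import *
for c in ('scene','wrist'): jar('jar_yellow',c)
i=camera_info('side');p,d=read_camera('side');P=world('side',np.ones(d.shape,bool),d,i);K=P[(np.hypot(P[:,0]-522,P[:,1]+26)<45)&(P[:,2]>15)&(P[:,2]<150)]
for a in (20,50,80,): Q=K[(K[:,2]>a)&(K[:,2]<a+14)];print(a,np.percentile(Q,2,0).round(),np.percentile(Q,98,0).round())
st()
```

```text
scene jar_yellow 0.79 313 [523.1 -25.5] r 26.8
wrist jar_yellow 0.84 879 [522.1 -26.1] r 26.3
20 [495. -58.  20.] [549. -33.  34.]
50 [495. -58.  50.] [550.  -1.  64.]
80 [497. -57.  81.] [551.   1.  94.]
{'time_s': 33.2, 'q': [-0.263, 0.392, 1.684, 0.0, 1.065, -1.835], 'tcp_pos': [523.348, -25.921, 206.587], 'tool_rot': [[-1.0, -0.001, -0.0], [-0.001, 1.0, 0.0], [0.0, 0.0, -1.0]], 'wrist_force': [0.348, 0.198, -0.102], 'grip_width': 87.298, 'finger_force': 0.0}
```

>>> move_arm:
  increments:
    - {"x": 0, "y": -0.02, "z": 0.6, "ax": 0, "ay": 0, "az": 0, "grip": 1}
    - {"x": 0, "y": 0, "z": 0.8, "ax": 0, "ay": 0, "az": 0, "grip": 1}
    - {"x": 0, "y": 0, "z": 0.7, "ax": 0, "ay": 0, "az": 0, "grip": 1}
    - {"x": 0, "y": 0, "z": 0.5, "ax": 0, "ay": 0, "az": 0, "grip": 1}
    - {"x": 0, "y": 0, "z": 0, "ax": 0, "ay": 0, "az": 0, "grip": 1}
    - {"x": 0, "y": 0, "z": 0, "ax": 0, "ay": 0, "az": 0, "grip": 1}
    - {"x": 0, "y": 0, "z": 0, "ax": 0, "ay": 0, "az": 0, "grip": 0}
    - {"x": 0, "y": 0, "z": 0, "ax": 0, "ay": 0, "az": 0, "grip": 0}
    - {"x": 0, "y": 0, "z": 0, "ax": 0, "ay": 0, "az": 0, "grip": 0}
    - {"x": 0, "y": 0, "z": 0, "ax": 0, "ay": 0, "az": 0, "grip": 0}
    - {"x": 0, "y": 0, "z": 0, "ax": 0, "ay": 0, "az": 0, "grip": 0}

```text
time_s: 34.58
tcp_pos: [523.8, -27.3, 76.9]
tool_rot: [[-1.0, 0.0, 0.001], [0.0, 1.0, 0.0], [-0.001, 0.0, -1.0]]
wrist_force: [-0.2, 1.4, 2.0]
grip_width: 55.6
finger_force: 30.1
```

>>> move_arm:
  increments:
    - {"x": 0, "y": 0, "z": -0.4, "ax": 0, "ay": 0, "az": 0, "grip": 0}
    - {"x": 0, "y": 0, "z": -0.7, "ax": 0, "ay": 0, "az": 0, "grip": 0}
    - {"x": 0, "y": 0, "z": -0.8, "ax": 0, "ay": 0, "az": 0, "grip": 0}
    - {"x": 0, "y": 0, "z": -0.7, "ax": 0, "ay": 0, "az": 0, "grip": 0}
    - {"x": 0.1, "y": 0.4, "z": 0, "ax": 0, "ay": 0, "az": 0, "grip": 0}
    - {"x": 0.1, "y": 0.7, "z": 0, "ax": 0, "ay": 0, "az": 0, "grip": 0}
    - {"x": 0.1, "y": 0.7, "z": 0, "ax": 0, "ay": 0, "az": 0, "grip": 0}
    - {"x": 0.1, "y": 0.7, "z": 0, "ax": 0, "ay": 0, "az": 0, "grip": 0}
    - {"x": 0.1, "y": 0.7, "z": 0, "ax": 0, "ay": 0, "az": 0, "grip": 0}
    - {"x": 0, "y": 0.7, "z": 0, "ax": 0, "ay": 0, "az": 0, "grip": 0}
    - {"x": 0, "y": 0.56, "z": 0, "ax": 0, "ay": 0, "az": 0, "grip": 0}
    - {"x": 0, "y": 0, "z": 0, "ax": 0, "ay": 0, "az": 0, "grip": 0}

```text
time_s: 36.08
tcp_pos: [495.8, 197.8, 204.1]
tool_rot: [[-1.0, -0.004, -0.005], [-0.004, 1.0, -0.0], [0.005, -0.0, -1.0]]
wrist_force: [-0.1, -0.3, -3.4]
grip_width: 55.0
finger_force: 30.2
```

Run:
```python
from look import *
t=st()['tcp_pos']
for c in ('scene','side'):
    i=camera_info(c);p,d=read_camera(c);P=world(c,np.ones(d.shape,bool),d,i)
    Q=P[(np.hypot(P[:,0]-t[0],P[:,1]-t[1])<42)&(P[:,2]>60)&(P[:,2]<t[2]-25)]
    print(c,np.percentile(Q,2,0).round(),np.percentile(Q,98,0).round())
    W=P[(P[:,2]>43)&(P[:,2]<50)&(abs(P[:,0]-498)<60)&(P[:,1]>120)&(P[:,1]<460)]
    h,e=np.histogram(W[:,1],np.arange(125,460,5)); print([(int(a),int(b)) for a,b in zip(e,h) if b>h.mean()*1.5])
```

```text
{'time_s': 36.075, 'q': [0.17, 0.411, 1.66, 0.001, 1.076, -1.405], 'tcp_pos': [495.795, 197.823, 204.1], 'tool_rot': [[-1.0, -0.004, -0.005], [-0.004, 1.0, -0.0], [0.005, -0.0, -1.0]], 'wrist_force': [-0.113, -0.345, -3.437], 'grip_width': 55.031, 'finger_force': 30.164}
scene [499. 170. 130.] [524. 226. 178.]
[(240, 43), (245, 21), (260, 18), (330, 29), (335, 38), (425, 64)]
side [467. 165. 128.] [524. 193. 178.]
[(145, 18), (150, 14), (235, 8), (240, 20), (245, 6), (255, 17), (260, 14), (265, 7), (270, 9)]
```

>>> move_arm:
  increments:
    - {"x": -0.02, "y": -0.01, "z": 0.5, "ax": 0, "ay": 0, "az": 0, "grip": 0}
    - {"x": 0, "y": 0, "z": 0.6, "ax": 0, "ay": 0, "az": 0, "grip": 0}
    - {"x": 0, "y": 0, "z": 0.5, "ax": 0, "ay": 0, "az": 0, "grip": 0}
    - {"x": 0, "y": 0, "z": 0.4, "ax": 0, "ay": 0, "az": 0, "grip": 0}
    - {"x": 0, "y": 0, "z": 0.25, "ax": 0, "ay": 0, "az": 0, "grip": 0}
    - {"x": 0, "y": 0, "z": 0.12, "ax": 0, "ay": 0, "az": 0, "grip": 0}
    - {"x": 0, "y": 0, "z": 0.08, "ax": 0, "ay": 0, "az": 0, "grip": 0}
    - {"x": 0, "y": 0, "z": 0.02, "ax": 0, "ay": 0, "az": 0, "grip": 0}
    - {"x": 0, "y": 0, "z": 0, "ax": 0, "ay": 0, "az": 0, "grip": 0}
    - {"x": 0, "y": 0, "z": 0, "ax": 0, "ay": 0, "az": 0, "grip": 0}

```text
time_s: 37.42
tcp_pos: [499.9, 195.1, 83.5]
tool_rot: [[-1.0, -0.0, 0.001], [-0.0, 1.0, 0.0], [-0.001, 0.0, -1.0]]
wrist_force: [-0.2, 0.2, -4.0]
grip_width: 55.3
finger_force: 30.2
```

>>> move_arm:
  increments:
    - {"x": 0, "y": 0, "z": 0.04, "ax": 0, "ay": 0, "az": 0, "grip": 0}
    - {"x": 0, "y": 0, "z": 0, "ax": 0, "ay": 0, "az": 0, "grip": 0}
    - {"x": 0, "y": 0, "z": 0, "ax": 0, "ay": 0, "az": 0, "grip": 0}

```text
time_s: 37.8
tcp_pos: [500.5, 195.4, 82.8]
tool_rot: [[-1.0, -0.0, 0.002], [-0.0, 1.0, 0.0], [-0.002, 0.0, -1.0]]
wrist_force: [-1.6, 0.6, 7.8]
grip_width: 55.2
finger_force: 30.2
```

>>> move_arm:
  increments:
    - {"x": 0, "y": 0, "z": 0, "ax": 0, "ay": 0, "az": 0, "grip": 0.82}
    - {"x": 0, "y": 0, "z": 0, "ax": 0, "ay": 0, "az": 0, "grip": 0.82}
    - {"x": 0, "y": 0, "z": 0, "ax": 0, "ay": 0, "az": 0, "grip": 0.82}
    - {"x": 0, "y": 0, "z": -0.4, "ax": 0, "ay": 0, "az": 0, "grip": 0.82}
    - {"x": 0, "y": 0, "z": -0.7, "ax": 0, "ay": 0, "az": 0, "grip": 0.82}
    - {"x": 0, "y": 0, "z": -0.7, "ax": 0, "ay": 0, "az": 0, "grip": 0.82}
    - {"x": 0, "y": 0, "z": -0.7, "ax": 0, "ay": 0, "az": 0, "grip": 0.82}
    - {"x": 0.4, "y": 0, "z": -0.7, "ax": 0, "ay": 0, "az": 0, "grip": 0.82}
    - {"x": 0.6, "y": 0, "z": -0.7, "ax": 0, "ay": 0, "az": 0, "grip": 0.82}
    - {"x": 0, "y": 0, "z": -0.7, "ax": 0, "ay": 0, "az": 0, "grip": 0.82}
    - {"x": 0, "y": 0, "z": 0, "ax": 0, "ay": 0, "az": 0, "grip": 0.82}

```text
time_s: 39.17
tcp_pos: [451.2, 195.4, 313.9]
tool_rot: [[-1.0, -0.0, 0.007], [-0.0, 1.0, 0.001], [-0.007, 0.001, -1.0]]
wrist_force: [-0.1, -0.2, -0.6]
grip_width: 70.9
finger_force: 0.0
```

>>> move_arm:
  increments:
    - {"x": 0, "y": 0, "z": 0, "ax": 0, "ay": 0, "az": 0.15, "grip": 0.6}
    - {"x": 0, "y": 0, "z": 0, "ax": 0, "ay": 0, "az": 0.15, "grip": 0.6}
    - {"x": 0, "y": 0, "z": 0, "ax": 0, "ay": 0, "az": 0.15, "grip": 0.6}
    - {"x": 0, "y": 0, "z": 0, "ax": 0, "ay": 0, "az": 0.15, "grip": 0.6}
    - {"x": 0, "y": 0, "z": 0, "ax": 0, "ay": 0, "az": 0.15, "grip": 0.6}
    - {"x": 0, "y": 0, "z": 0, "ax": 0, "ay": 0, "az": 0.15, "grip": 0.6}
    - {"x": 0, "y": 0, "z": 0, "ax": 0, "ay": 0, "az": 0.15, "grip": 0.6}
    - {"x": 0, "y": 0, "z": 0, "ax": 0, "ay": 0, "az": 0.15, "grip": 0.6}
    - {"x": 0, "y": 0, "z": 0, "ax": 0, "ay": 0, "az": 0.15, "grip": 0.6}
    - {"x": 0, "y": 0, "z": 0, "ax": 0, "ay": 0, "az": 0.15, "grip": 0.6}
    - {"x": 0, "y": 0, "z": 0, "ax": 0, "ay": 0, "az": 0, "grip": 0.6}

```text
time_s: 40.55
tcp_pos: [449.1, 194.8, 309.8]
tool_rot: [[-0.002, 1.0, -0.003], [1.0, 0.002, -0.001], [-0.001, -0.003, -1.0]]
wrist_force: [-0.3, -0.6, 1.0]
grip_width: 52.3
finger_force: 0.0
```

Run:
```python
from look import *
st()
for c in ('scene','side'):
    jar('jar_yellow',c); jar('jar_red',c)
    i=camera_info(c); p,d=read_camera(c); P=world(c,np.ones(d.shape,bool),d,i)
    K=P[(P[:,2]>240)&(P[:,2]<272)&(P[:,0]>560)&(P[:,0]<610)&(P[:,1]>250)&(P[:,1]<330)]
    if len(K): print(c,'bar',len(K),np.percentile(K,3,0).round(),np.median(K,0).round(),np.percentile(K,97,0).round())
p,d=snap('side','s4')
```

```text
{'time_s': 40.55, 'q': [0.181, 0.226, 1.62, -0.0, 1.299, 0.179], 'tcp_pos': [449.116, 194.793, 309.763], 'tool_rot': [[-0.002, 1.0, -0.003], [1.0, 0.002, -0.001], [-0.001, -0.003, -1.0]], 'wrist_force': [-0.269, -0.578, 1.013], 'grip_width': 52.33, 'finger_force': 0.0}
scene jar_yellow 0.86 421 [499.7 196.4] r 26.7
scene jar_red 0.71 455 [500.6 288.8] r 26.7
scene bar 332 [578. 253. 254.] [584. 291. 262.] [587. 327. 266.]
side jar_yellow 0.84 231 [499.8 193.2] r 27.0
side jar_red 0.56 192 [500.7 286. ] r 27.0
side bar 47 [574. 252. 257.] [579. 283. 263.] [586. 325. 265.]
```

View pics/s4.png

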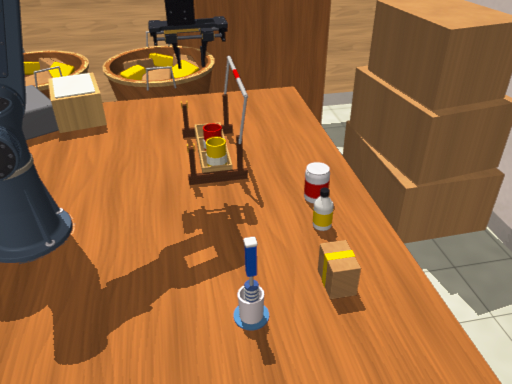

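Both jars stand in their bays: the red at (212,133) and the yellow at (216,148). The bail is still open, so I move over the red sleeve, lower the fingers around it and grip lightly.

>>> move_arm:
  increments:
    - {"x": 0.4, "y": 0.5, "z": 0, "ax": 0, "ay": 0, "az": 0, "grip": 0.6}
    - {"x": 0.5, "y": 0.7, "z": 0, "ax": 0, "ay": 0, "az": 0, "grip": 0.6}
    - {"x": 0.5, "y": 0.7, "z": 0, "ax": 0, "ay": 0, "az": 0, "grip": 0.6}
    - {"x": 0.48, "y": 0.73, "z": 0, "ax": 0, "ay": 0, "az": 0, "grip": 0.6}
    - {"x": 0, "y": 0, "z": 0, "ax": 0, "ay": 0, "az": 0, "grip": 0.6}
    - {"x": 0, "y": 0, "z": 0, "ax": 0, "ay": 0, "az": 0, "grip": 0.6}
    - {"x": 0, "y": 0, "z": 0, "ax": 0, "ay": 0, "az": 0, "grip": 0.6}

```text
time_s: 41.98
tcp_pos: [580.2, 288.5, 311.3]
tool_rot: [[0.0, 1.0, -0.001], [1.0, -0.0, -0.0], [-0.0, -0.001, -1.0]]
wrist_force: [-0.4, 0.4, 0.3]
grip_width: 52.0
finger_force: 0.0
```

>>> move_arm:
  grip_force: 8
  increments:
    - {"x": 0, "y": 0, "z": 0.4, "ax": 0, "ay": 0, "az": 0, "grip": 0.6}
    - {"x": 0, "y": 0, "z": 0.4, "ax": 0, "ay": 0, "az": 0, "grip": 0.6}
    - {"x": 0, "y": 0, "z": 0.2, "ax": 0, "ay": 0, "az": 0, "grip": 0.6}
    - {"x": 0, "y": 0, "z": 0, "ax": 0, "ay": 0, "az": 0, "grip": 0.6}
    - {"x": 0, "y": 0, "z": 0, "ax": 0, "ay": 0, "az": 0, "grip": 0}
    - {"x": 0, "y": 0, "z": 0, "ax": 0, "ay": 0, "az": 0, "grip": 0}
    - {"x": 0, "y": 0, "z": 0, "ax": 0, "ay": 0, "az": 0, "grip": 0}
    - {"x": 0, "y": 0, "z": 0, "ax": 0, "ay": 0, "az": 0, "grip": 0}
    - {"x": 0, "y": 0, "z": 0, "ax": 0, "ay": 0, "az": 0, "grip": 0}

```text
time_s: 43.1
tcp_pos: [581.1, 289.1, 261.1]
tool_rot: [[-0.0, 1.0, 0.0], [1.0, 0.0, 0.0], [0.0, 0.0, -1.0]]
wrist_force: [0.1, -0.2, 0.5]
grip_width: 9.9
finger_force: 0.0
```

>>> move_arm:
  increments:
    - {"x": 0, "y": 0, "z": 0, "ax": 0, "ay": 0, "az": 0, "grip": 0}
    - {"x": 0, "y": 0, "z": 0, "ax": 0, "ay": 0, "az": 0, "grip": 0}

```text
time_s: 43.35
tcp_pos: [581.1, 289.0, 261.0]
tool_rot: [[-0.0, 1.0, -0.0], [1.0, 0.0, -0.0], [-0.0, -0.0, -1.0]]
wrist_force: [-0.4, 0.8, -0.9]
grip_width: 1.3
finger_force: 0.0
```

Run:
```python
from look import *
st(); p,d=snap('wrist','w5'); q,e=read_camera('scene')
a=cv2.resize(p[100:384,100:412],None,fx=1.2,fy=1.2); b=cv2.resize(q[40:200,330:512],None,fx=2.1,fy=2.1)
h=min(len(a),len(b)); cv2.imwrite('pics/c5.png',np.hstack([a[:h],b[:h]])[:,:,::-1])
```

```text
{'time_s': 43.35, 'q': [0.29, 0.51, 1.304, -0.0, 1.328, 0.29], 'tcp_pos': [581.135, 289.047, 261.014], 'tool_rot': [[-0.0, 1.0, -0.0], [1.0, 0.0, -0.0], [-0.0, -0.0, -1.0]], 'wrist_force': [-0.395, 0.79, -0.879], 'grip_width': 1.27, 'finger_force': 0.0}
```

View pics/c5.png

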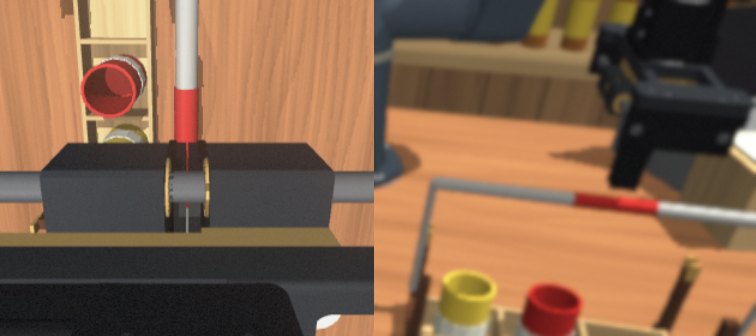

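Run:
```python
from look import *
st()
for c in ('scene','side'):
    i=camera_info(c); p,d=read_camera(c); P=world(c,np.ones(d.shape,bool),d,i).reshape(-1,3); col=p[d>0]
    m=(abs(P[:,0]-581)<25)&(abs(P[:,1]-289)<34)&(P[:,2]>215)&(P[:,2]<330); Q=P[m];C=col[m].astype(int)
    red=(C[:,0]>C[:,1]+60); dark=C.max(1)<70
    for n,k in (('red',red),('dark',dark)):
        if k.sum(): print(c,n,k.sum(),np.percentile(Q[k],2,0).round(),np.median(Q[k],0).round(),np.percentile(Q[k],98,0).round())
p,d=snap('side','s6'); cv2.imwrite('pics/s6c.png',cv2.resize(p[20:170,140:340],None,fx=3.5,fy=3.5)[:,:,::-1])
```

```text
{'time_s': 43.45, 'q': [0.29, 0.51, 1.305, 0.0, 1.328, 0.29], 'tcp_pos': [581.141, 289.029, 261.036], 'tool_rot': [[-0.0, 1.0, -0.0], [1.0, 0.0, -0.0], [-0.0, -0.0, -1.0]], 'wrist_force': [-0.013, 0.126, 0.022], 'grip_width': 0.738, 'finger_force': 0.0}
scene red 283 [577. 258. 254.] [584. 290. 262.] [588. 322. 266.]
scene dark 282 [574. 279. 282.] [590. 288. 301.] [594. 300. 318.]
side red 40 [574. 257. 256.] [578. 282. 263.] [586. 316. 276.]
side dark 159 [567. 273. 279.] [581. 279. 310.] [595. 297. 329.]
```

View pics/s6c.png

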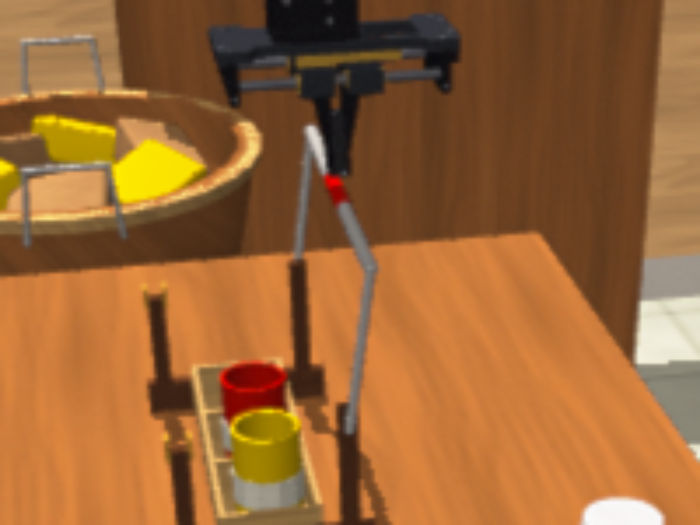

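The fingers closed above the bar: their tips are at z ≈ 278, higher than the TCP reading implies. I reopen, go lower by what the picture shows, and grip again.

>>> move_arm:
  increments:
    - {"x": 0, "y": 0, "z": 0, "ax": 0, "ay": 0, "az": 0, "grip": 0.6}
    - {"x": 0, "y": 0, "z": 0, "ax": 0, "ay": 0, "az": 0, "grip": 0.6}
    - {"x": 0, "y": 0, "z": 0, "ax": 0, "ay": 0, "az": 0, "grip": 0.6}
    - {"x": 0, "y": 0, "z": 0, "ax": 0, "ay": 0, "az": 0, "grip": 0.6}
    - {"x": 0, "y": 0, "z": 0, "ax": 0, "ay": 0, "az": 0, "grip": 0.6}
    - {"x": 0, "y": 0, "z": 0, "ax": 0, "ay": 0, "az": 0, "grip": 0.6}

```text
time_s: 44.35
tcp_pos: [581.2, 289.0, 261.1]
tool_rot: [[-0.0, 1.0, -0.0], [1.0, 0.0, 0.0], [0.0, -0.0, -1.0]]
wrist_force: [-0.0, 0.2, 0.8]
grip_width: 49.0
finger_force: 0.0
```

```bash
cat > tip.py <<'E'
from look import *
def tip():
  t=observe()['tcp_pos']; print('tcp',np.round(t,1))
  for c in ('scene','side'):
    i=camera_info(c); p,d=read_camera(c); P=world(c,np.ones(d.shape,bool),d,i); C=p[d>0].astype(int)
    for s in (-1,1):
        m=(s*(P[:,0]-t[0])>3)&(abs(P[:,0]-t[0])<65)&(abs(P[:,1]-t[1])<22)&(P[:,2]>t[2]-45)&(P[:,2]<t[2]+60)&(C.max(1)<80)
        if m.sum(): Q=P[m]; print(c,s,m.sum(),np.percentile(Q,1,0).round(),np.percentile(Q,99,0).round())
E
python3 - <<'E'
from tip import *
st(); tip()
E
```

```text
{'time_s': 44.35, 'q': [0.29, 0.51, 1.304, 0.0, 1.328, 0.29], 'tcp_pos': [581.156, 289.037, 261.068], 'tool_rot': [[-0.0, 1.0, -0.0], [1.0, 0.0, 0.0], [0.0, -0.0, -1.0]], 'wrist_force': [-0.005, 0.232, 0.794], 'grip_width': 48.982, 'finger_force': 0.0}
tcp [581.2 289.  261.1]
scene -1 128 [549. 279. 281.] [558. 295. 318.]
scene 1 285 [610. 279. 281.] [619. 301. 321.]
side -1 61 [544. 272. 277.] [555. 298. 321.]
side 1 70 [606. 275. 276.] [619. 294. 320.]
```

>>> move_arm:
  grip_force: 8
  increments:
    - {"x": 0, "y": 0, "z": 0.3, "ax": 0, "ay": 0, "az": 0, "grip": 0.6}
    - {"x": 0, "y": 0, "z": 0.3, "ax": 0, "ay": 0, "az": 0, "grip": 0.6}
    - {"x": 0, "y": 0, "z": 0.1, "ax": 0, "ay": 0, "az": 0, "grip": 0.6}
    - {"x": 0, "y": 0, "z": 0, "ax": 0, "ay": 0, "az": 0, "grip": 0}
    - {"x": 0, "y": 0, "z": 0, "ax": 0, "ay": 0, "az": 0, "grip": 0}
    - {"x": 0, "y": 0, "z": 0, "ax": 0, "ay": 0, "az": 0, "grip": 0}
    - {"x": 0, "y": 0, "z": 0, "ax": 0, "ay": 0, "az": 0, "grip": 0}
    - {"x": 0, "y": 0, "z": 0, "ax": 0, "ay": 0, "az": 0, "grip": 0}
    - {"x": 0, "y": 0, "z": 0, "ax": 0, "ay": 0, "az": 0, "grip": 0}

```text
time_s: 45.58
tcp_pos: [581.1, 289.1, 226.3]
tool_rot: [[0.0, 1.0, 0.0], [1.0, -0.0, 0.0], [0.0, 0.0, -1.0]]
wrist_force: [-0.6, 0.2, 2.8]
grip_width: 13.2
finger_force: 8.0
```

>>> move_arm:
  increments:
    - {"x": 0, "y": -0.377, "z": -0.022, "ax": 0, "ay": 0, "az": 0, "grip": 0}
    - {"x": 0, "y": -0.376, "z": 0.03, "ax": 0, "ay": 0, "az": 0, "grip": 0}
    - {"x": 0, "y": -0.369, "z": 0.083, "ax": 0, "ay": 0, "az": 0, "grip": 0}
    - {"x": 0, "y": -0.353, "z": 0.133, "ax": 0, "ay": 0, "az": 0, "grip": 0}
    - {"x": 0, "y": -0.331, "z": 0.181, "ax": 0, "ay": 0, "az": 0, "grip": 0}
    - {"x": 0, "y": -0.303, "z": 0.226, "ax": 0, "ay": 0, "az": 0, "grip": 0}
    - {"x": 0, "y": 0, "z": 0, "ax": 0, "ay": 0, "az": 0, "grip": 0}

```text
time_s: 46.45
tcp_pos: [474.1, 289.6, 193.9]
tool_rot: [[-0.0, 1.0, -0.003], [1.0, 0.0, 0.001], [0.001, -0.003, -1.0]]
wrist_force: [-1.8, 2.4, -0.3]
grip_width: 13.3
finger_force: 8.0
```

Run:
```python
from look import *
st()
for c in ('scene','side'):
    i=camera_info(c); p,d=read_camera(c); P=world(c,np.ones(d.shape,bool),d,i); C=p[d>0].astype(int)
    m=(C[:,0]>C[:,1]+60)&(C[:,2]<90)&(abs(P[:,1]-289)<40)&(P[:,2]>150)&(P[:,0]>350)&(P[:,0]<620)
    if m.sum(): print(c,m.sum(),np.percentile(P[m],3,0).round(),np.percentile(P[m],97,0).round())
```

```text
{'time_s': 46.45, 'q': [0.346, 0.451, 1.621, 0.002, 1.072, 0.345], 'tcp_pos': [474.089, 289.608, 193.93], 'tool_rot': [[-0.0, 1.0, -0.003], [1.0, 0.0, 0.001], [0.001, -0.003, -1.0]], 'wrist_force': [-1.765, 2.358, -0.258], 'grip_width': 13.35, 'finger_force': 7.992}
scene 147 [466. 258. 223.] [488. 323. 240.]
side 46 [466. 256. 229.] [481. 318. 242.]
```

>>> move_arm:
  increments:
    - {"x": 0, "y": -0.268, "z": 0.266, "ax": 0, "ay": 0, "az": 0, "grip": 0}
    - {"x": 0, "y": -0.229, "z": 0.301, "ax": 0, "ay": 0, "az": 0, "grip": 0}
    - {"x": 0, "y": -0.184, "z": 0.33, "ax": 0, "ay": 0, "az": 0, "grip": 0}
    - {"x": 0, "y": -0.136, "z": 0.352, "ax": 0, "ay": 0, "az": 0, "grip": 0}
    - {"x": 0, "y": -0.086, "z": 0.368, "ax": 0, "ay": 0, "az": 0, "grip": 0}
    - {"x": 0, "y": 0, "z": 0, "ax": 0, "ay": 0, "az": 0, "grip": 0}
    - {"x": 0, "y": 0, "z": 0, "ax": 0, "ay": 0, "az": 0, "grip": 0}

```text
time_s: 47.42
tcp_pos: [428.7, 289.5, 113.1]
tool_rot: [[0.001, 1.0, -0.005], [1.0, -0.001, 0.0], [0.0, -0.005, -1.0]]
wrist_force: [-5.2, 4.3, -1.3]
grip_width: 12.7
finger_force: 8.0
```

```bash
cat > bar.py <<'E'
from look import *
def bar(z0=105,z1=190):
  st()
  for c in ('scene','side'):
    i=camera_info(c); p,d=read_camera(c); P=world(c,np.ones(d.shape,bool),d,i); C=p[d>0].astype(int)
    m=(C[:,0]>C[:,1]+60)&(C[:,2]<90)&(abs(P[:,1]-289)<40)&(P[:,2]>z0)&(P[:,2]<z1)&(P[:,0]>350)&(P[:,0]<620)
    if m.sum(): print(c,m.sum(),np.percentile(P[m],3,0).round(),np.median(P[m],0).round(),np.percentile(P[m],97,0).round())
    for y0,y1 in ((140,185),(390,438)):
      m=(P[:,0]>380)&(P[:,0]<445)&(P[:,1]>y0)&(P[:,1]<y1)&(P[:,2]>112)&(P[:,2]<190)
      if m.sum(): print(c,'bar end',m.sum(),np.percentile(P[m],3,0).round(),np.percentile(P[m],97,0).round())
E
python3 -c "
from bar import *; bar()"
```

```text
{'time_s': 47.425, 'q': [0.376, 0.525, 1.787, 0.003, 0.834, 0.375], 'tcp_pos': [428.678, 289.458, 113.081], 'tool_rot': [[0.001, 1.0, -0.005], [1.0, -0.001, 0.0], [0.0, -0.005, -1.0]], 'wrist_force': [-5.187, 4.27, -1.348], 'grip_width': 12.731, 'finger_force': 7.999}
scene 77 [428. 259. 148.] [433. 276. 154.] [437. 324. 160.]
scene bar end 129 [415. 141. 116.] [436. 183. 159.]
scene bar end 170 [417. 393. 114.] [438. 437. 159.]
side 45 [422. 260. 154.] [429. 283. 157.] [435. 320. 169.]
side bar end 50 [417. 140. 114.] [435. 184. 158.]
side bar end 9 [427. 407. 153.] [434. 429. 158.]
```

>>> move_arm:
  increments:
    - {"x": 0, "y": 0, "z": 0.2, "ax": 0, "ay": 0, "az": 0, "grip": 0}
    - {"x": 0, "y": 0, "z": 0.2, "ax": 0, "ay": 0, "az": 0, "grip": 0}
    - {"x": 0, "y": 0, "z": 0.1, "ax": 0, "ay": 0, "az": 0, "grip": 0}
    - {"x": 0, "y": 0, "z": 0, "ax": 0, "ay": 0, "az": 0, "grip": 0}
    - {"x": 0, "y": 0, "z": 0, "ax": 0, "ay": 0, "az": 0, "grip": 0}

```text
time_s: 48.15
tcp_pos: [425.8, 289.3, 87.6]
tool_rot: [[0.002, 1.0, -0.011], [1.0, -0.002, -0.001], [-0.001, -0.011, -1.0]]
wrist_force: [-7.4, 7.0, -1.5]
grip_width: 12.1
finger_force: 8.1
```

```bash
python3 -c "
from bar import *; bar()"
```

```text
{'time_s': 48.15, 'q': [0.377, 0.567, 1.807, 0.005, 0.777, 0.376], 'tcp_pos': [425.762, 289.323, 87.565], 'tool_rot': [[0.002, 1.0, -0.011], [1.0, -0.002, -0.001], [-0.001, -0.011, -1.0]], 'wrist_force': [-7.404, 6.979, -1.472], 'grip_width': 12.132, 'finger_force': 8.08}
scene 47 [422. 253. 124.] [431. 265. 130.] [511. 322. 177.]
scene bar end 110 [423. 141. 115.] [435. 183. 135.]
scene bar end 145 [423. 392. 114.] [438. 437. 135.]
side 46 [419. 255. 128.] [426. 283. 132.] [432. 320. 146.]
side bar end 40 [420. 141. 115.] [436. 181. 134.]
side bar end 16 [422. 394. 117.] [438. 436. 133.]
```

>>> move_arm:
  grip_force: 10
  increments:
    - {"x": 0, "y": 0, "z": 0, "ax": 0, "ay": 0, "az": 0, "grip": 0.5}
    - {"x": 0, "y": 0, "z": 0, "ax": 0, "ay": 0, "az": 0, "grip": 0.5}
    - {"x": 0, "y": 0, "z": 0, "ax": 0, "ay": 0, "az": 0, "grip": 0.5}
    - {"x": 0, "y": 0, "z": -0.5, "ax": 0, "ay": 0, "az": 0, "grip": 0.5}
    - {"x": 0, "y": 0, "z": -0.7, "ax": 0, "ay": 0, "az": 0, "grip": 0.5}
    - {"x": 0, "y": 0, "z": 0, "ax": 0, "ay": 0, "az": 0, "grip": 0}
    - {"x": 0, "y": 0, "z": 0, "ax": 0, "ay": 0, "az": 0, "grip": 0}
    - {"x": 0, "y": 0, "z": 0, "ax": 0, "ay": 0, "az": 0, "grip": 0}
    - {"x": 0, "y": 0, "z": 0, "ax": 0, "ay": 0, "az": 0, "grip": 0}
    - {"x": 0, "y": 0, "z": 0, "ax": 0, "ay": 0, "az": 0, "grip": 0}

```text
time_s: 49.5
tcp_pos: [430.3, 288.9, 148.1]
tool_rot: [[-0.0, 1.0, -0.001], [1.0, 0.0, -0.0], [-0.0, -0.001, -1.0]]
wrist_force: [-0.7, 0.7, 0.6]
grip_width: 3.8
finger_force: 0.0
```

```bash
python3 -c "
from bar import *; bar()
from tip import tip; tip()"
```

```text
{'time_s': 49.5, 'q': [0.375, 0.469, 1.758, -0.0, 0.916, 0.375], 'tcp_pos': [430.257, 288.901, 148.109], 'tool_rot': [[-0.0, 1.0, -0.001], [1.0, 0.0, -0.0], [-0.0, -0.001, -1.0]], 'wrist_force': [-0.672, 0.745, 0.576], 'grip_width': 3.77, 'finger_force': 0.0}
scene 165 [422. 261. 124.] [430. 291. 132.] [433. 323. 136.]
scene bar end 106 [424. 141. 115.] [436. 183. 135.]
scene bar end 144 [423. 392. 113.] [437. 437. 135.]
side 47 [420. 258. 128.] [426. 287. 132.] [433. 319. 135.]
side bar end 43 [417. 140. 113.] [436. 181. 135.]
side bar end 12 [417. 391. 113.] [435. 436. 130.]
tcp [430.4 289.  148.4]
scene 1 105 [436. 279. 170.] [444. 299. 200.]
side -1 30 [420. 271. 168.] [427. 284. 208.]
side 1 35 [434. 274. 165.] [443. 282. 208.]
```

>>> move_arm:
  increments:
    - {"x": 0, "y": -0.06, "z": 0.3, "ax": 0, "ay": 0, "az": 0, "grip": 0}
    - {"x": 0, "y": 0, "z": 0.2, "ax": 0, "ay": 0, "az": 0, "grip": 0}
    - {"x": 0, "y": 0, "z": 0.16, "ax": 0, "ay": 0, "az": 0, "grip": 0}
    - {"x": 0, "y": 0, "z": 0.06, "ax": 0, "ay": 0, "az": 0, "grip": 0}
    - {"x": 0, "y": 0, "z": 0, "ax": 0, "ay": 0, "az": 0, "grip": 0}
    - {"x": 0, "y": 0, "z": 0, "ax": 0, "ay": 0, "az": 0, "grip": 0}

```text
time_s: 50.45
tcp_pos: [427.5, 289.1, 115.7]
tool_rot: [[-0.0, 1.0, 0.001], [1.0, 0.0, 0.0], [0.0, 0.001, -1.0]]
wrist_force: [-6.0, -2.1, 23.2]
grip_width: 0.4
finger_force: 11.6
```

```bash
python3 -c "
from bar import *; bar()
for c in ('scene','side'):
    p,d=snap(c,'e_'+c); print([(np.round(a['xyz'],1).tolist(),round(a['score'],2)) for n in ('bail_bar','bail_hinge') for a in spot_point(n,c)[:1]])
a=cv2.imread('pics/e_scene.png')[100:260,330:512]; b=cv2.imread('pics/e_side.png')[80:200,150:280]
cv2.imwrite('pics/e.png',np.hstack([cv2.resize(a,(400,352)),cv2.resize(b,(381,352))]))"
```

```text
{'time_s': 50.45, 'q': [0.378, 0.518, 1.792, -0.0, 0.831, 0.378], 'tcp_pos': [427.547, 289.081, 115.676], 'tool_rot': [[-0.0, 1.0, 0.001], [1.0, 0.0, 0.0], [0.0, 0.001, -1.0]], 'wrist_force': [-6.014, -2.145, 23.185], 'grip_width': 0.351, 'finger_force': 11.593}
scene 150 [423. 260. 121.] [431. 292. 128.] [435. 322. 135.]
scene bar end 107 [418. 141. 115.] [436. 183. 132.]
scene bar end 140 [423. 392. 115.] [437. 437. 131.]
side 22 [420. 253. 126.] [427. 270. 129.] [437. 281. 149.]
side bar end 39 [418. 141. 124.] [436. 178. 131.]
side bar end 6 [428. 418. 124.] [434. 435. 131.]
[([423.8, 289.4, 128.6], 0.95), ([558.0, 291.4, 128.7], 0.85)]
[([425.2, 289.9, 128.2], 0.82), ([557.7, 293.4, 126.8], 0.82)]
```

View pics/e.png

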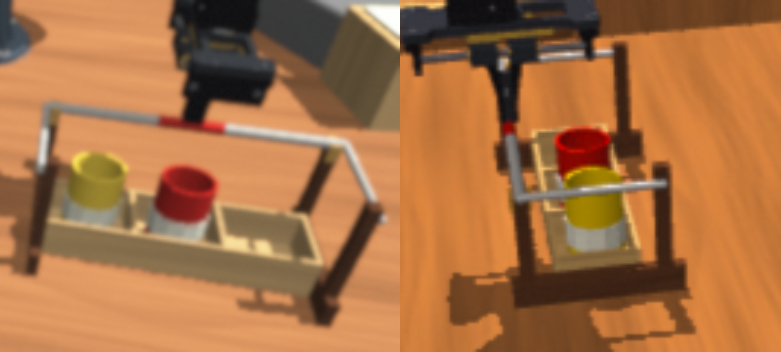

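The bar rests in both catches with its top at z ≈ 131, and it takes 23 N of push. I retreat and do a final check.

>>> move_arm:
  increments:
    - {"x": 0, "y": 0, "z": -0.3, "ax": 0, "ay": 0, "az": 0, "grip": 0}
    - {"x": 0, "y": 0, "z": -0.8, "ax": 0, "ay": 0, "az": 0, "grip": 0}
    - {"x": 0, "y": 0, "z": -0.8, "ax": 0, "ay": 0, "az": 0, "grip": 0}
    - {"x": 0, "y": 0, "z": -0.8, "ax": 0, "ay": 0, "az": 0, "grip": 0}
    - {"x": 0, "y": 0, "z": 0, "ax": 0, "ay": 0, "az": 0, "grip": 0}
    - {"x": 0, "y": 0, "z": 0, "ax": 0, "ay": 0, "az": 0, "grip": 0}

```text
time_s: 51.6
tcp_pos: [427.1, 288.8, 247.2]
tool_rot: [[0.0, 1.0, -0.001], [1.0, -0.0, -0.0], [-0.0, -0.001, -1.0]]
wrist_force: [-0.8, -0.0, -0.4]
grip_width: 0.5
finger_force: 0.0
```

```bash
python3 -c "
from bar import *; bar()
for c in ('scene','side'):
    jar('jar_red',c);jar('jar_yellow',c); p,d=read_camera(c);P=world(c,np.ones(d.shape,bool),d)
    P=P[np.hypot(P[:,0]-497,P[:,1]+367)<35]
    for a,b in ((75,95),(193,205)):
        K=P[(P[:,2]>a)&(P[:,2]<b)]; print(c,a,np.percentile(K,3,0).round(1),np.percentile(K,97,0).round(1))
    print([(n,np.round(a['xyz']).tolist()) for n in ('can','shaker','carton') for a in spot_point(n,c)[:1]])
"
```

```text
{'time_s': 51.6, 'q': [0.378, 0.331, 1.653, 0.0, 1.159, 0.378], 'tcp_pos': [427.054, 288.818, 247.204], 'tool_rot': [[0.0, 1.0, -0.001], [1.0, -0.0, -0.0], [-0.0, -0.001, -1.0]], 'wrist_force': [-0.803, -0.038, -0.442], 'grip_width': 0.523, 'finger_force': 0.0}
scene 164 [424. 260. 121.] [430. 291. 128.] [433. 324. 133.]
scene bar end 108 [418. 141. 115.] [436. 183. 132.]
scene bar end 138 [423. 392. 114.] [437. 437. 132.]
side 47 [420. 258. 124.] [426. 288. 130.] [433. 324. 132.]
side bar end 40 [418. 141. 125.] [436. 182. 132.]
side bar end 36 [418. 394. 114.] [437. 435. 130.]
scene jar_red 0.6 446 [500.6 288.7] r 26.7
scene jar_yellow 0.82 389 [499.8 196.3] r 26.7
scene 75 [ 488.6 -376.1   75.5] [ 510.9 -351.5   92.5]
scene 193 [ 488.5 -373.4  194.6] [ 508.9 -354.2  200.9]
[('can', [746.0, 7.0, 3.0]), ('shaker', [729.0, -119.0, 2.0]), ('carton', [695.0, -315.0, -3.0])]
side jar_red 0.75 218 [499.4 282.7] r 27.7
side jar_yellow 0.2 195 [494.  284.1] r 162.4
side 75 [ 485.5 -381.9   76. ] [ 510.8 -358.6   92.8]
side 193 [ 488.1 -378.6  194. ] [ 508.6 -358.4  200.6]
[('can', [746.0, 4.0, 2.0]), ('shaker', [728.0, -116.0, -0.0]), ('carton', [498.0, -368.0, 10.0])]
```

```bash
python3 -c "
from bench import *; print(close_job())"
```

```text
the job is handed in; nothing more can be done
None
```

The job is handed in, with no verdict shown: I brushed yellow then red to the bottom twice (no green jar), returned the brush to its crock, stood both jars in their own bays, and closed the bail into its catches.

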